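Close the tilted specimen jar

ROBOT

A 7-joint arm with a two-finger parallel gripper is mounted at the origin on the work surface. World frame = base frame: x ahead of the robot, y to its left, z up, the work surface at z = 0. Lengths are in mm, angles in rad, forces in N, time in s.
With the tool pointing down it reaches from about 400 to 925 mm from the base axis. Payload 5.6 kg.
Tool frame: the origin (TCP) lies between the finger pads; the fingertips stand 14 mm ahead of it and the grasp point (between the pads) lies 5 mm behind it; z points along the fingers, y is the direction in which the jaws open and shut (so a half turn about z gives the same grasp; the last joint's range is limited). The gripper opens to 85 mm and grips with 20 to 120 N. Pads are 22 mm wide; open, the fingers measure 114 mm over their backs; the gripper's body (76 mm by 85 mm) begins 54 mm behind the grasp point. The pads swing forward as they close: fully open they stand 13 mm farther back than shut.
Start: joints at [-1.205, 0.468, -0.012, 1.603, 0.006, 1.071, -0.056], TCP at [258.42, 596.429, 245.29] pointing down, gripper open.
Joint ranges: [-2.53, 2.53], [-0.31, 2.02], [-1.57, 1.55], [0.28, 2.44], [-1.29, 4.43], [0.15, 1.84], [-2.92, 2.92]. Speed limits (rad/s): [2.57, 2.57, 3.14, 3.14, 3.14, 3.14, 3.14].

INTERFACE

Orientations are given as a 3x3 rotation matrix whose columns are the frame's x, y, z axes.
In Python, from plant import * gives the robot as it stands.
- The arm moves only by the tool move_arm, never from a script. Its argument "commands" is text: rows parted by semicolons, each of 5 numbers parted by spaces: the shift along the world's x, y, z in m, then the turn about the world's z in degrees, then the closure, from 0 (fully open) to 1 (shut). In form: x y z spin jaw; .... A call has 1 to 5 rows; each row is the pose to reach, as a shift and turn from the pose commanded when the call began; what a row does not reach only later rows make up. A row lasts 1/8 s, in which the tool goes at most 62.5 mm and 10.7 degrees, less where a joint would pass 70% of its speed; a pose out of reach is approached as far as the arm can. A call with a gripper value outside its range is refused whole. The fingers move at their own pace and stop on an object; "force" is the grip in N (left out, the last holds). Time passes only in rows, so rows that repeat a pose let the fingers close. It gives the time, the measured TCP pose, the force and the opening at its end, in the units of the state.
- sense(): the state, without advancing time (a new reading comes with each control period).
- grab_frame(name): name is "scene" or "top" or "wrist"; returns a dict with "img" (480x640x3 uint8, red, green, blue), "mtx" (3x3 intrinsics, pixels), "cam_to_world" (4x4, takes a point from camera to world coordinates). Camera axes: x right, y up, looking along -z (the intrinsics and any distortion apply to the point x, -y, -z); pixel columns grow to the right and rows downward; lengths in mm; the calibration is good to about 2 mm. A picture is of the moment at which its call begins. There is no depth.
- sign_off(): hands the job in, once; it reports no verdict.
The state is a dict: "time": time; "joint_positions": joint angles; "joint_vel": joint speeds; "effort": joint torques, N m; "tool_pos": TCP position; "orientation": TCP orientation; "wrist_force": force on the tool from outside, world axes, zero at the start; "ft_torque": the same for the moment, N m; "grip_width": finger opening in mm.
Only numpy, scipy, OpenCV 4.12 (cv2) and the standard library are available. Lean on these libraries where they do the work, as an engineer would, in place of code of your own. Each camera call takes 0.05 s, during which the arm holds its last target.

TASK

Put the larger of the two loose screw caps on the open jar in its tilted cradle and screw it clockwise fully home, square on the neck and released; a cap that lands on top of the thread must first be felt backwards (anticlockwise) until it drops into the thread starts. Make it finger-tight only without forcing the glass, and leave the small cap, the vial rack and the stock jar where they are.

Things in the scene. Friction and masses are not known exactly. Their poses are not given: they have to be found in the camera images.
- cap: the larger loose screw cap: grey plastic, round, ribbed, 52 mm diameter, 32 mm high, 25 to 49 g, open side down on the bench. Origin at the centre of its open lower edge, z up through its closed top. Inside 46 mm wide, 26 mm deep; three inward pins (4 mm thick, 120 degrees apart, centred 4 mm above the lower edge) end 17 mm from the axis.
- mouth (a point): centre of the rim of the open jar (white threaded neck), clamped fast in its cradle. z is the jar's axis, pointing out of the jar, leaning 25 degrees from vertical to the robot's side. Neck core 30 mm diameter (tapered to 25 at the rim), thread 42 mm: 2 mm play all round in the cap. The jar widens from 33 mm below the rim to 80 mm diameter at 50 mm below.
- thread_top (a point): point on the jar's axis 12 mm below the rim, level with the thread's upper ends. Three starts, 120 degrees apart, at an angle round the neck that varies and is not told. Going clockwise (looking onto the mouth) each has a 36 degree open gap, a 70 degree thread sloping down 4 mm, a 14 degree stop wall rising to 4 mm below the rim. Axes as the mouth's.
- thread_start (a point): point on the axis 20.5 mm below the rim, where the cap's origin is once dropped into the gaps (to 2 mm lower). A cap set on at random mostly rides higher: pins on threads 13 to 18 mm below the rim, on walls 6. On threads it jams clockwise; turned anticlockwise (up to 1.7 rad) the pins climb up to 4 mm, then fall off the thread ends into the gaps; further back is a wall.
- home (a point): point on the axis 25.5 mm below the rim: the cap's origin when screwed fully home. From the gaps, clockwise turning by 1 to 1.5 rad leads the pins under the threads, down 5 mm in 1.5 rad, to the stop walls, which are firm (finger-tight, 0.4 to 1 Nm, is plenty); it does not spring or slide back. Axes as the mouth's.
- cradle: wooden cradle holding the open jar, fixed to the bench: base 130 x 124 x 12 mm, two cheeks up to 110 mm high at 52 mm either side. Origin at the centre of the base's underside on the bench, z up; its -x side is the one that the jar leans to.
- small_cap: a smaller grey screw cap, 36 mm diameter, 22 mm high, on the bench; does not fit; leave alone. Origin at the centre of its lower edge.
- other_cradle: a like cradle with a like jar that already wears its cap, fixed; same frame as the first cradle. Its capped top stands 190 mm above the bench.
- vial_rack: white block 70 x 150 x 30 mm with ten stoppered vials standing to 71 mm; leave alone. Origin at the centre of its underside, long side along its y.
- stock_jar: closed glass jar with black lid, 64 mm diameter, 95 mm high; leave alone. Origin at the centre of its underside.

How it is judged:
By the outcome, as a careful person would: the job done as asked, in the order asked, and still so for the second after the job is handed in, with the robot touching nothing.
It also fails if it takes over 64 s, if anything falls off the work surface, if the arm or the gripper's body presses on something with over 40 N, if the wrist force passes 120 N, or if a joint passes its speed limit or range.

## Working session

There is one attempt and no reset: what is moved stays moved. The work goes in short steps, Python scripts to look and compute and a tool call to move; the robot and the scene stay as the last step left them, time stands still between calls to the robot, and variables do not carry over. Pictures are saved under pics/ and viewed, and the job is handed in when it is done.

Besides the shell and the picture viewer there is one more tool, called in YAML: its name, and indented under it one key for each argument. move_arm: Moves the arm, as the interface text tells. Its arguments: {"type":"object","properties":{"commands":{"type":"string"},"force":{"type":"number"}},"required":["commands"]}

```bash
ls -la; mkdir -p pics; cat > h.py <<'E'
from plant import *
import numpy as np, cv2
def snap(n,f,crop=None,s=1):
    d=grab_frame(n); im=d["img"][:,:,::-1].copy()
    np.savez("pics/"+f+".npz",img=im,mtx=d["mtx"],T=d["cam_to_world"])
    if crop: x0,y0,x1,y1=crop; im=im[y0:y1,x0:x1]
    if s!=1: im=cv2.resize(im,None,fx=s,fy=s,interpolation=cv2.INTER_CUBIC)
    cv2.imwrite("pics/"+f+".png",im); return d
def crop(f,g,c,s):
    im=np.load("pics/"+f+".npz")["img"]; x0,y0,x1,y1=c
    cv2.imwrite("pics/"+g+".png",cv2.resize(im[y0:y1,x0:x1],None,fx=s,fy=s,interpolation=cv2.INTER_CUBIC))
def ray(f,u,v):
    d=np.load("pics/"+f+".npz"); K=d["mtx"];T=d["T"]
    p=np.linalg.inv(K)@[u,v,1]; r=T[:3,:3]@np.array([p[0],-p[1],-p[2]])
    return T[:3,3],r/np.linalg.norm(r)
def atz(f,u,v,z):
    o,r=ray(f,u,v); return o+r*(z-o[2])/r[2]
def proj(f,P):
    d=np.load("pics/"+f+".npz"); K=d["mtx"];T=d["T"]
    c=(np.asarray(P,float)-T[:3,3])@T[:3,:3]; q=K@np.array([c[0],-c[1],-c[2]]); return q[:2]/q[2]
def tri(*obs):
    A=np.zeros((3,3));b=np.zeros(3)
    for o in obs:
        p,r=ray(*o); M=np.eye(3)-np.outer(r,r); A+=M;b+=M@p
    return np.linalg.solve(A,b)
E
python3 - <<'E'
from h import *
for n in ["scene","top","wrist"]:
    d=snap(n,n+"0"); print(n,d["mtx"].round(1).tolist(),d["cam_to_world"].round(3).tolist(),d.keys())
s=sense(); print({k:np.round(v,3).tolist() for k,v in s.items()})
E
```

```text
total 12
drwxr-xr-x  3 agent agent 4096 Dec  6 22:05 .
drwxr-xr-x 23 root  root  4096 Dec  6 22:05 ..
drwxr-xr-x  2 agent agent 4096 Dec  6 22:05 pics
scene [[585.8, 0.0, 317.9], [0.0, 585.8, 242.1], [0.0, 0.0, 1.0]] [[0.269, -0.731, 0.627, 1238.654], [0.963, 0.203, -0.176, -120.322], [0.001, 0.651, 0.759, 889.554], [0.0, 0.0, 0.0, 1.0]] dict_keys(['img', 'mtx', 'cam_to_world'])
top [[451.2, 0.0, 323.1], [0.0, 451.2, 244.6], [0.0, 0.0, 1.0]] [[0.019, 0.999, -0.05, 549.554], [-0.999, 0.02, 0.034, 88.644], [0.035, 0.05, 0.998, 1001.419], [0.0, 0.0, 0.0, 1.0]] dict_keys(['img', 'mtx', 'cam_to_world'])
wrist [[383.7, 0.0, 321.6], [0.0, 383.7, 242.5], [0.0, 0.0, 1.0]] [[0.397, -0.871, -0.29, 182.999], [0.918, 0.376, 0.127, 627.85], [-0.001, -0.316, 0.949, 373.258], [0.0, 0.0, 0.0, 1.0]] dict_keys(['img', 'mtx', 'cam_to_world'])
{'time': 0.15, 'joint_positions': [-1.205, 0.468, -0.012, 1.603, 0.006, 1.071, -0.056], 'joint_vel': [0.003, -0.003, -0.0, -0.002, 0.001, 0.0, -0.0], 'effort': [-0.0, -53.279, 0.021, -25.155, 0.011, 0.006, -0.0], 'tool_pos': [258.276, 596.041, 244.554], 'orientation': [[-0.918, 0.398, -0.0], [0.398, 0.918, -0.001], [-0.0, -0.001, -1.0]], 'wrist_force': [-0.027, 0.459, 0.37], 'ft_torque': [0.009, 0.025, -0.038], 'grip_width': 85.427}
```

View pics/scene0.png

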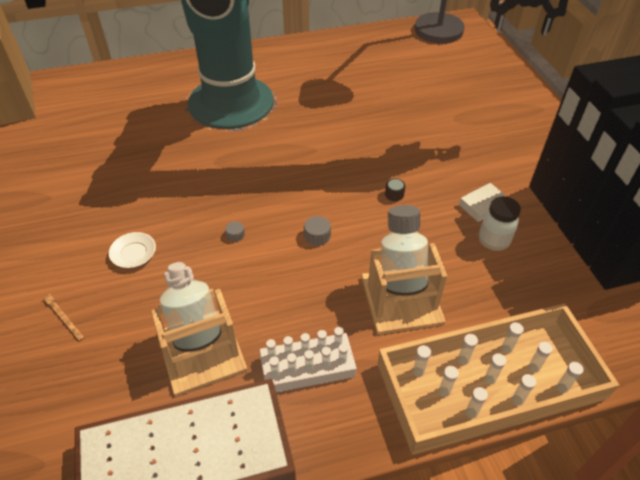

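View pics/top0.png

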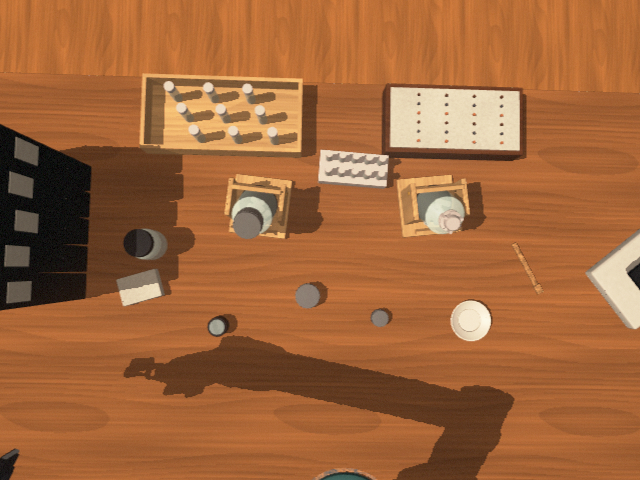

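View pics/wrist0.png

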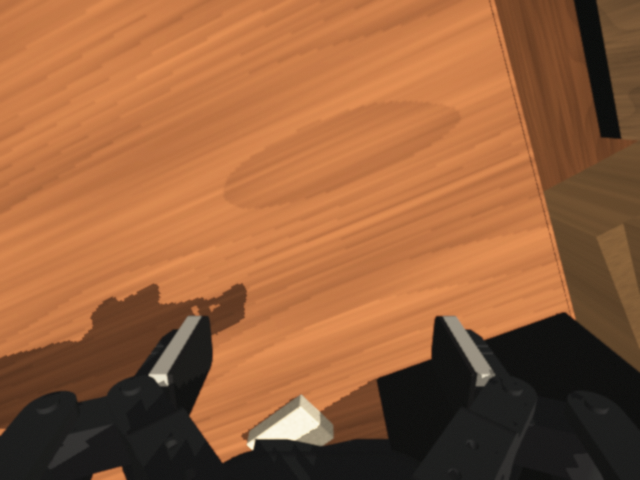

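```bash
python3 - <<'E'
from h import *
crop("top0","a1",(370,160,500,260),6)
crop("top0","a2",(270,260,400,340),6)
crop("scene0","a3",(140,250,260,400),5)
crop("scene0","a4",(210,200,350,260),5)
E
```

```text
(no output)
```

View pics/a1.png

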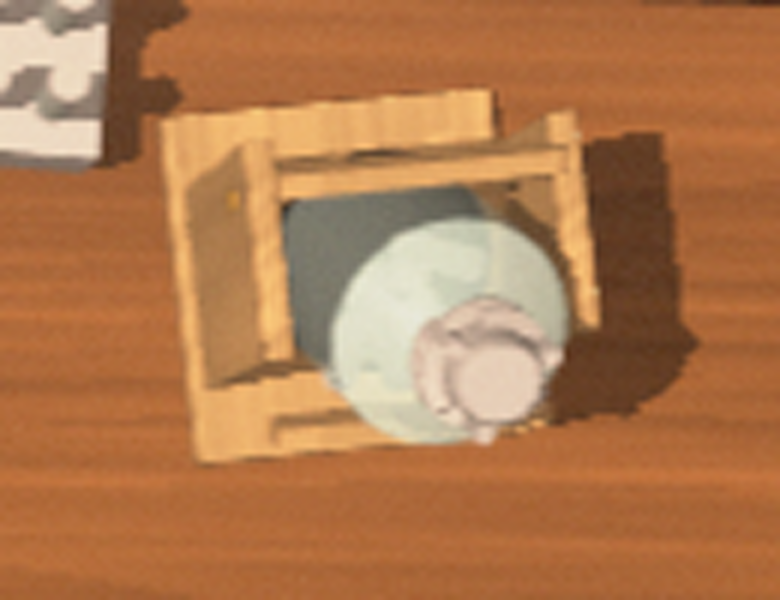

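View pics/a2.png

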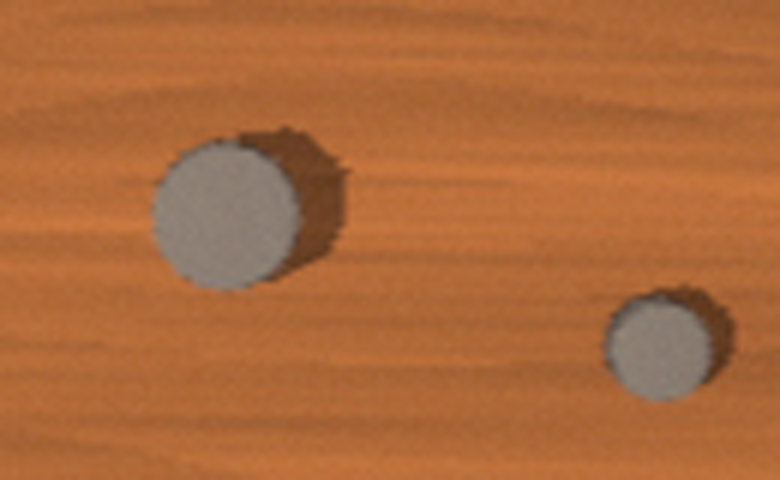

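View pics/a3.png

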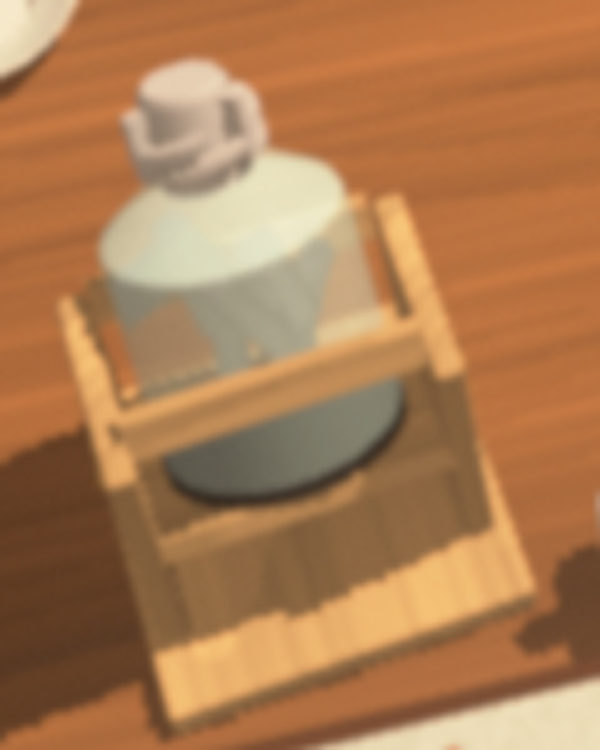

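View pics/a4.png

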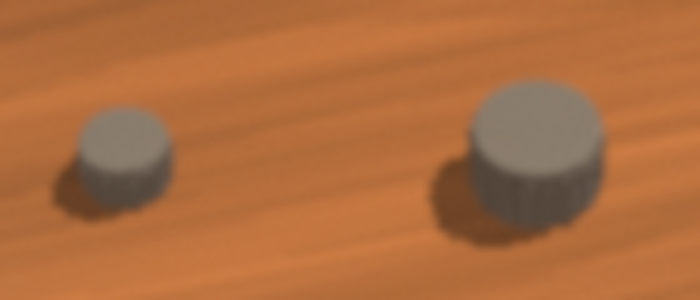

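```bash
python3 - <<'E'
from h import *
P=tri(("top0",452.8,223.6),("scene0",177.3,266.2)); print("mouth",P,proj("top0",P),proj("scene0",P))
c=[atz("top0",370+u/6,160+v/6,12) for u,v in [(165,118),(490,92),(200,462)]]; print(np.round(c,1))
e=c[0]-c[1]; print("edge y dir",np.degrees(np.arctan2(-e[0],e[1])),np.linalg.norm(e)); e=c[0]-c[2];print(np.degrees(np.arctan2(e[1],e[0])),np.linalg.norm(e))
c2=[atz("scene0",140+u/5,250+v/5,12) for u,v in [(155,650),(530,590)]];print(np.round(c2,1)); e=c2[1]-c2[0];print(np.degrees(np.arctan2(-e[0],e[1])),np.linalg.norm(e))
t=tri(("top0",270+227/6,260+215/6),("scene0",210+538/5,200+126/5)); print("cap top",t,atz("top0",270+227/6,260+215/6,32),atz("scene0",210+538/5,200+126/5,32))
print("small",atz("top0",270+661/6,260+349/6,22))
E
```

```text
mouth [ 635.64595702 -179.28137993  172.87756942] [452.29523099 223.48357199] [176.69274449 266.10551407]
[[ 747.5 -107.7   12. ]
 [ 760.4 -229.4   12. ]
 [ 619.9 -122.    12. ]]
edge y dir 6.0319248844455196 122.43305264033192
6.4002260476274655 128.39099501491305
[[ 736.9 -229.4   12. ]
 [ 748.3 -106.7   12. ]]
-5.3000661727287905 123.28758172225976
cap top [488.654526    87.91695175  33.08732405] [488.17250146  86.56172555  32.        ] [488.1396036   89.52877392  32.        ]
small [441.94955346 -71.04509119  22.        ]
```

move_arm:
  commands: "0.025 -0.057 0 6 0; 0.05 -0.113 0 12 0; 0.076 -0.17 0 18 0; 0.101 -0.226 0 24 0; 0.126 -0.283 0 30 0"
  force: 30

```text
time: 0.78
tool_pos: [385.0, 311.4, 245.2]
orientation: [[-0.993, -0.118, 0.0], [-0.118, 0.993, 0.0], [-0.0, 0.0, -1.0]]
wrist_force: [0.7, -0.6, 0.7]
grip_width: 85.3
```

move_arm:
  commands: "0.025 -0.057 -0.02 0 0; 0.05 -0.113 -0.04 0 0; 0.076 -0.17 -0.06 0 0; 0.09 -0.226 -0.08 0 0; 0.09 -0.226 -0.08 0 0"

```text
time: 1.4
tool_pos: [474.2, 82.5, 163.9]
orientation: [[-0.994, -0.107, -0.003], [-0.107, 0.994, -0.002], [0.003, -0.002, -1.0]]
wrist_force: [0.7, -0.9, -1.0]
grip_width: 85.6
```

```bash
python3 - <<'E'
from h import *
snap("wrist","w1"); snap("top","t1"); 
s=sense(); print({k:np.round(v,3).tolist() for k,v in s.items()})
for P in [[488,87,0],[488,87,32],s["tool_pos"]]: print(proj("w1",P))
E
```

```text
{'time': 1.5, 'joint_positions': [-0.365, 0.295, 0.134, 2.082, -0.056, 0.768, 1.487], 'joint_vel': [-0.038, -0.013, -0.034, -0.013, -0.005, 0.002, -0.011], 'effort': [1.397, -37.22, 2.123, -19.518, 0.102, -0.018, 0.104], 'tool_pos': [474.264, 86.602, 164.885], 'orientation': [[-0.994, -0.112, -0.001], [-0.112, 0.994, -0.0], [0.001, -0.0, -1.0]], 'wrist_force': [-0.163, -0.164, -0.617], 'ft_torque': [-0.001, -0.015, -0.005], 'grip_width': 85.328}
[326.28433079 241.53394105]
[326.69224398 255.27956817]
[333.18509383 341.16861215]
```

View pics/w1.png

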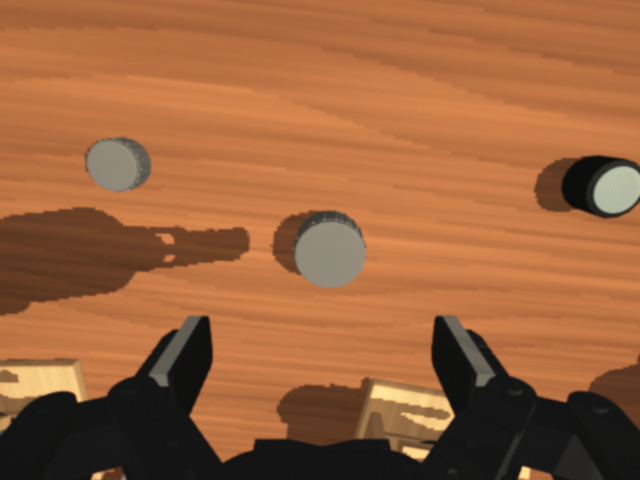

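```bash
python3 - <<'E'
from h import *
print(atz("w1",330,252,32))
d=np.load("pics/t1.npz"); crop("t1","a5",(280,160,480,320),4)
# overlay of jar model
def axis(y,l=25):
    y,l=np.radians([y,l]); return np.array([-np.sin(l)*np.cos(y),-np.sin(l)*np.sin(y),np.cos(l)])
M=np.array([635.6,-179.3,172.9]); a=axis(6.2); ey=np.array([-np.sin(np.radians(6.2)),np.cos(np.radians(6.2)),0]); ex=np.cross(ey,a)
for f,c,s,o in [("top0",(370,160,500,260),6,"o1"),("scene0",(140,250,260,370),6,"o2")]:
    im=np.load("pics/"+f+".npz")["img"][c[1]:c[3],c[0]:c[2]]; im=cv2.resize(im,None,fx=s,fy=s,interpolation=cv2.INTER_CUBIC)
    for dep,r,col in [(0,12.5,(0,0,255)),(50,40,(255,0,0)),(12,21,(0,255,0))]:
        for t in np.linspace(0,6.283,60):
            q=proj(f,M-a*dep+r*(ex*np.cos(t)+ey*np.sin(t))); cv2.circle(im,(int((q[0]+.5-c[0])*s),int((q[1]+.5-c[1])*s)),1,col,-1)
    cv2.imwrite("pics/"+o+".png",im)
E
```

```text
[485.23619956  89.09372381  32.        ]
```

View pics/o1.png

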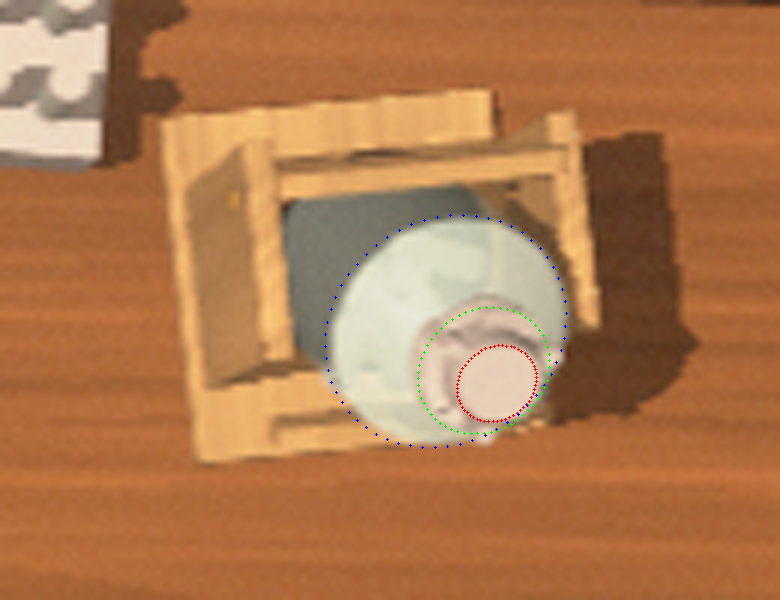

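View pics/o2.png

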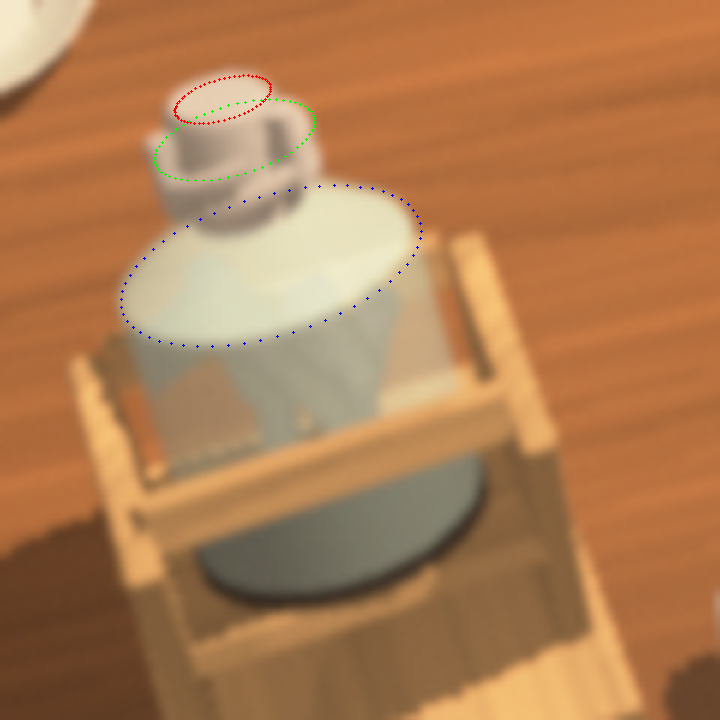

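move_arm:
  commands: "0.0125 0.001 -0.05 0 0; 0.0125 0.001 -0.1 0 0; 0.0125 0.001 -0.135 0 0; 0.0125 0.001 -0.15 0 0; 0.0125 0.001 -0.15 0 0.2"

```text
time: 2.12
tool_pos: [486.7, 89.6, 15.1]
orientation: [[-0.993, -0.116, -0.001], [-0.116, 0.993, 0.0], [0.001, 0.0, -1.0]]
wrist_force: [1.1, -0.6, -0.2]
grip_width: 69.9
```

move_arm:
  commands: "0 0 0 0 1; 0 0 0 0 1; 0 0 0 0 1; 0 0 0 0 1; 0 0 0 0 1"
  force: 30

```text
time: 2.75
tool_pos: [488.0, 89.1, 16.8]
orientation: [[-0.993, -0.115, 0.003], [-0.115, 0.993, 0.001], [-0.003, 0.001, -1.0]]
wrist_force: [-0.6, 1.1, 7.0]
grip_width: 51.4
```

move_arm:
  commands: "0 0 0.04 0 1; 0 0 0.1 0 1; 0 0 0.16 0 1; 0 0 0.215 0 1; 0.02 -0.03 0.245 0 1"

```text
time: 3.38
tool_pos: [507.3, 60.5, 264.4]
orientation: [[-0.993, -0.119, 0.005], [-0.119, 0.993, 0.003], [-0.006, 0.002, -1.0]]
wrist_force: [0.8, 0.6, -0.2]
grip_width: 51.6
```

move_arm:
  commands: "0.03 -0.05 0 0 1; 0.06 -0.1 0 0 1; 0.09 -0.15 0 0 1; 0.12 -0.2 0 0 1; 0.153 -0.237 0 0 1"

```text
time: 4.0
tool_pos: [660.2, -181.6, 261.2]
orientation: [[-0.994, -0.112, 0.001], [-0.112, 0.994, -0.001], [-0.001, -0.001, -1.0]]
wrist_force: [0.9, -0.3, -1.1]
grip_width: 51.8
```

move_arm:
  commands: "0 0 0 0 1"

```text
time: 4.12
tool_pos: [660.3, -183.0, 259.9]
orientation: [[-0.994, -0.109, 0.0], [-0.109, 0.994, -0.003], [0.0, -0.003, -1.0]]
wrist_force: [-0.7, -0.4, -0.7]
grip_width: 51.6
```

```bash
python3 - <<'E'
from h import *
snap("wrist","w2"); snap("scene","s2")
s=sense(); print({k:np.round(v,3).tolist() for k,v in s.items()})
M=np.array([635.6,-179.3,172.9]);print(proj("w2",M))
E
```

```text
{'time': 4.225, 'joint_positions': [0.016, 0.517, 0.29, 1.514, -0.157, 1.135, 2.021], 'joint_vel': [-0.023, -0.022, -0.016, 0.021, -0.002, -0.001, 0.002], 'effort': [1.491, -55.041, 5.214, -26.34, 0.118, -0.064, 0.009], 'tool_pos': [659.45, -178.426, 260.099], 'orientation': [[-0.993, -0.114, -0.001], [-0.114, 0.993, 0.001], [0.001, 0.001, -1.0]], 'wrist_force': [-0.012, 0.241, 0.596], 'ft_torque': [0.005, -0.003, 0.004], 'grip_width': 51.249}
[333.70082125 219.58220162]
```

View pics/w2.png

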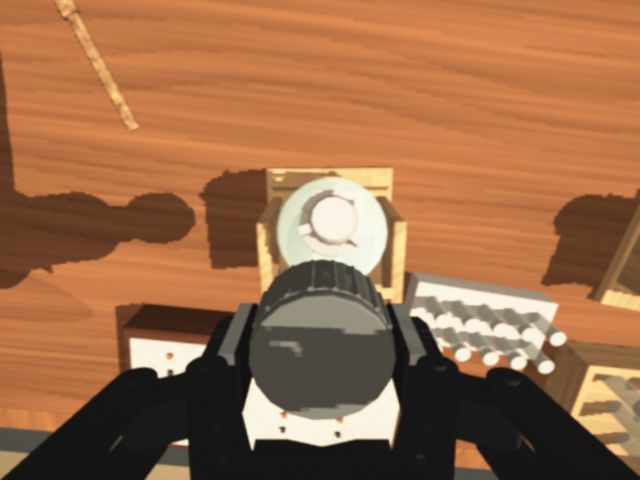

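View pics/s2.png

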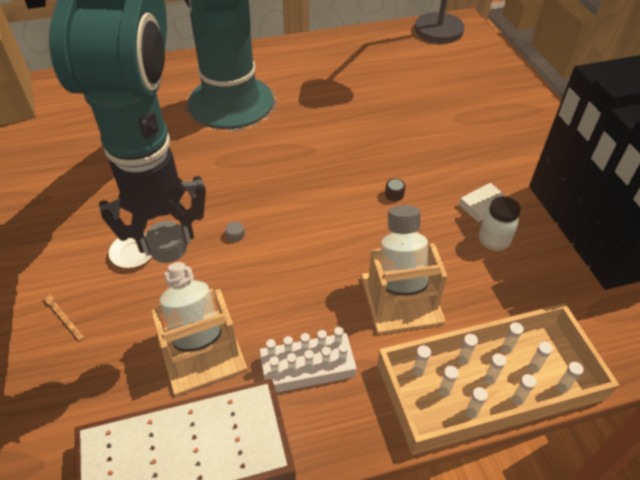

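```bash
python3 - <<'E'
from h import *
crop("s2","a6",(90,160,260,310),4.5)
crop("w2","a7",(230,150,430,300),4)
E
```

```text
(no output)
```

View pics/a6.png

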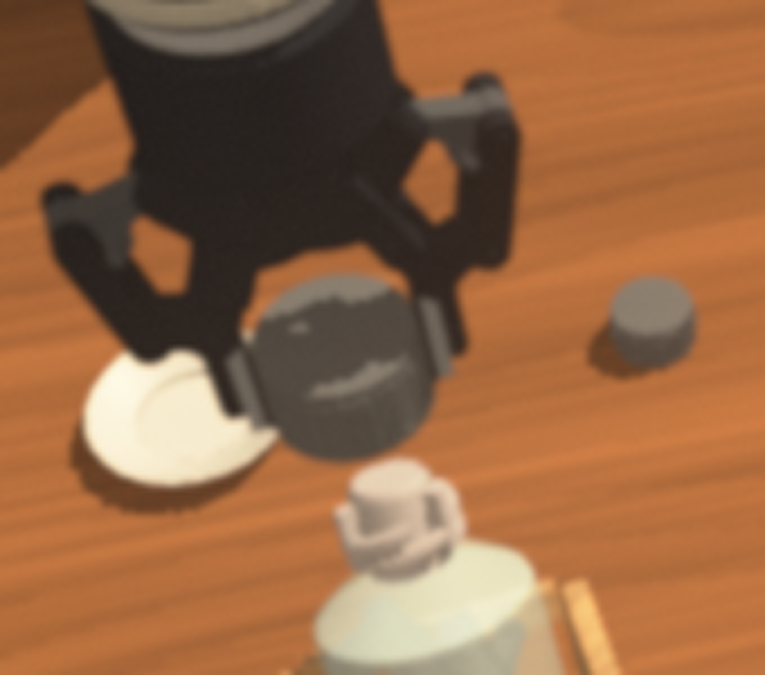

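View pics/a7.png

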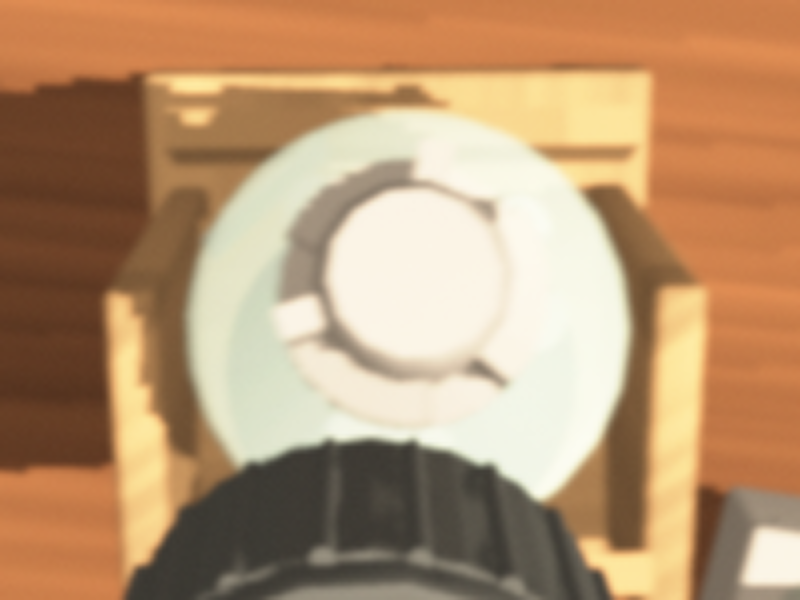

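```bash
python3 - <<'E'
from h import *
o=[("top0",452.8,223.6),("scene0",177.2,265.6),("w2",334.2,220.5)]
P=tri(*o);print(P,tri(*o[:2]),tri(o[0],o[2]),tri(*o[1:]))
print([proj(f,P)-[u,v] for f,u,v in o])
E
```

```text
[ 635.61744782 -179.02066938  174.25469484] [ 635.48939738 -179.04877576  174.07374067] [ 635.14399084 -179.13294591  176.34660931] [ 635.79773699 -178.66202601  173.94047891]
[array([-0.40625849, -0.17564334]), array([-0.50159423, -0.09276542]), array([ 0.04061562, -0.22917028])]
```

move_arm:
  commands: "-0.02 -0.001 -0.01 0 1; -0.037 -0.002 -0.03 0 1; -0.037 -0.002 -0.055 0 1; -0.037 -0.002 -0.055 0 1"
  force: 20

```text
time: 4.72
tool_pos: [621.3, -178.2, 204.2]
orientation: [[-0.993, -0.117, -0.003], [-0.117, 0.993, 0.002], [0.003, 0.002, -1.0]]
wrist_force: [-0.6, 0.9, -0.6]
grip_width: 51.6
```

```bash
python3 - <<'E'
from h import *
snap("scene","s3",(90,160,260,310),4.5)
s=sense(); print({k:np.round(v,3).tolist() for k,v in s.items() if k in("tool_pos","wrist_force","grip_width","time")})
E
```

```text
{'time': 4.775, 'tool_pos': [622.523, -178.86, 205.595], 'wrist_force': [0.562, 0.879, -0.327], 'grip_width': 50.994}
```

View pics/s3.png

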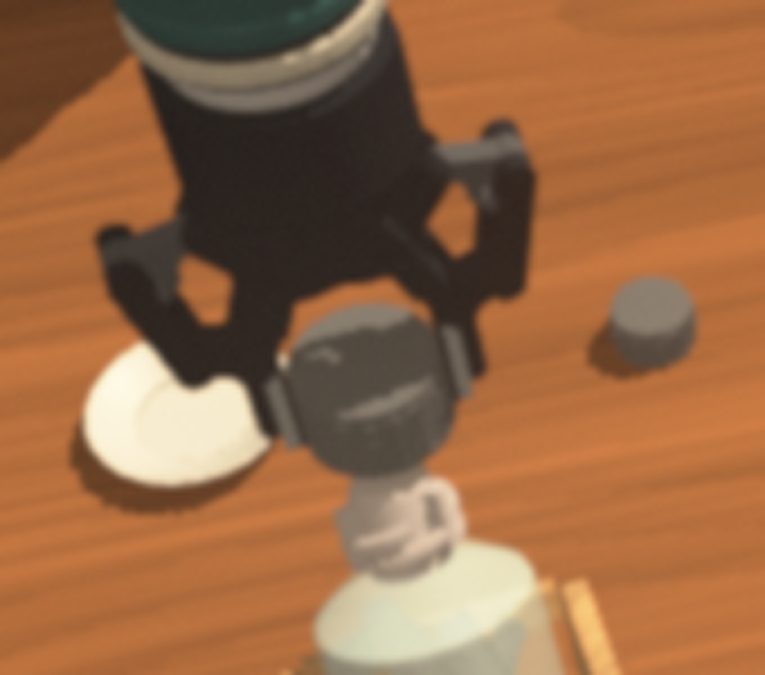

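move_arm:
  commands: "0 0 -0.005 0 1; 0 0 -0.009 0 1; -0.001 0 -0.012 0 1; -0.002 0 -0.014 0 1; -0.003 0 -0.016 0 1"

```text
time: 5.4
tool_pos: [621.8, -180.6, 192.3]
orientation: [[-0.993, -0.115, 0.005], [-0.115, 0.993, -0.0], [-0.005, -0.001, -1.0]]
wrist_force: [-2.4, 2.0, 13.8]
grip_width: 51.3
```

```bash
python3 - <<'E'
from h import *
snap("scene","s4",(90,160,260,310),4.5)
s=sense(); print({k:np.round(v,3).tolist() for k,v in s.items() if k in("tool_pos","wrist_force","ft_torque","grip_width","time","orientation")})
E
```

```text
{'time': 5.45, 'tool_pos': [621.709, -180.691, 192.122], 'orientation': [[-0.993, -0.115, 0.005], [-0.115, 0.993, -0.0], [-0.005, -0.001, -1.0]], 'wrist_force': [-1.233, 1.67, 11.882], 'ft_torque': [0.422, 0.045, 0.032], 'grip_width': 51.186}
```

View pics/s4.png

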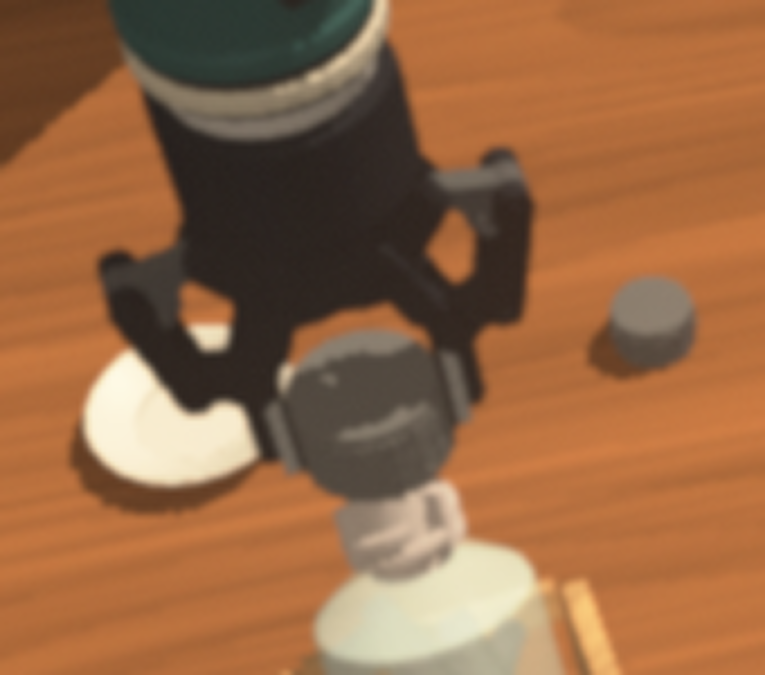

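move_arm:
  commands: "0 0 -0.002 0 1; -0.001 0 -0.003 0 1; -0.001 0 -0.004 0 1; -0.002 0 -0.005 0 1"

```text
time: 5.95
tool_pos: [619.6, -181.1, 187.5]
orientation: [[-0.993, -0.114, 0.005], [-0.114, 0.993, -0.001], [-0.005, -0.001, -1.0]]
wrist_force: [-2.3, 1.2, 12.6]
grip_width: 51.4
```

```bash
python3 - <<'E'
from h import *
snap("scene","s5",(90,160,260,310),4.5)
s=sense(); print({k:np.round(v,3).tolist() for k,v in s.items() if k in("tool_pos","wrist_force","ft_torque","grip_width","time","orientation")})
E
```

```text
{'time': 6.0, 'tool_pos': [619.495, -181.02, 187.369], 'orientation': [[-0.993, -0.114, 0.005], [-0.114, 0.993, -0.0], [-0.005, -0.001, -1.0]], 'wrist_force': [-3.458, 1.068, 13.706], 'ft_torque': [0.214, 0.249, 0.009], 'grip_width': 51.624}
```

View pics/s5.png

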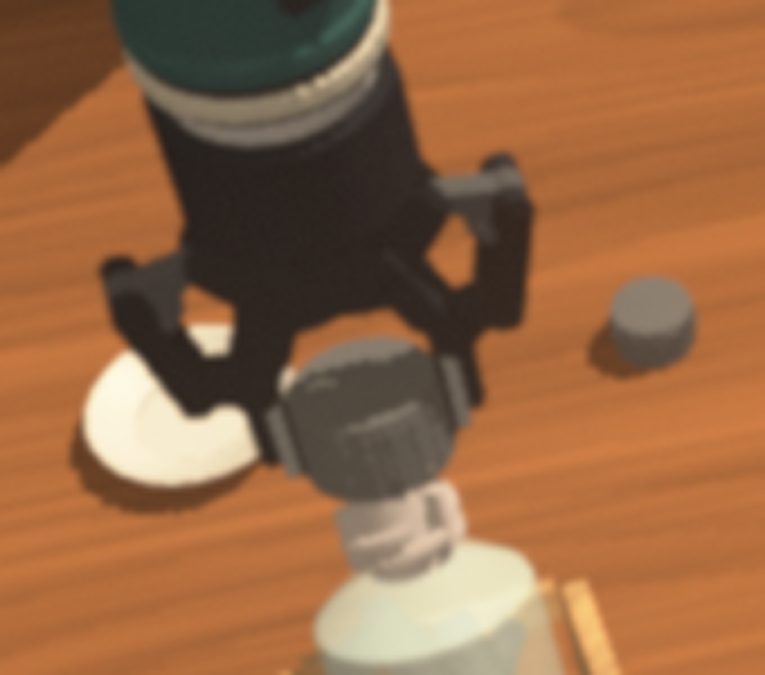

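move_arm:
  commands: "-0.001 0 -0.002 0 1; -0.002 0 -0.003 0 1; -0.002 0 -0.004 0 1; -0.003 0 -0.005 0 1; -0.003 0 -0.005 0 1"

```text
time: 6.62
tool_pos: [617.6, -181.2, 182.9]
orientation: [[-0.993, -0.114, 0.008], [-0.114, 0.993, -0.001], [-0.007, -0.002, -1.0]]
wrist_force: [0.1, 0.1, 11.4]
grip_width: 51.3
```

```bash
python3 - <<'E'
from h import *
snap("scene","s6",(90,160,260,310),4.5);snap("wrist","w6")
s=sense(); print({k:np.round(v,3).tolist() for k,v in s.items() if k in("tool_pos","wrist_force","ft_torque","grip_width","time","orientation")})
E
```

```text
{'time': 6.725, 'tool_pos': [617.66, -181.221, 182.865], 'orientation': [[-0.993, -0.114, 0.008], [-0.114, 0.993, -0.001], [-0.007, -0.002, -1.0]], 'wrist_force': [-0.509, 0.39, 11.9], 'ft_torque': [0.172, -0.304, 0.013], 'grip_width': 51.175}
```

View pics/s6.png

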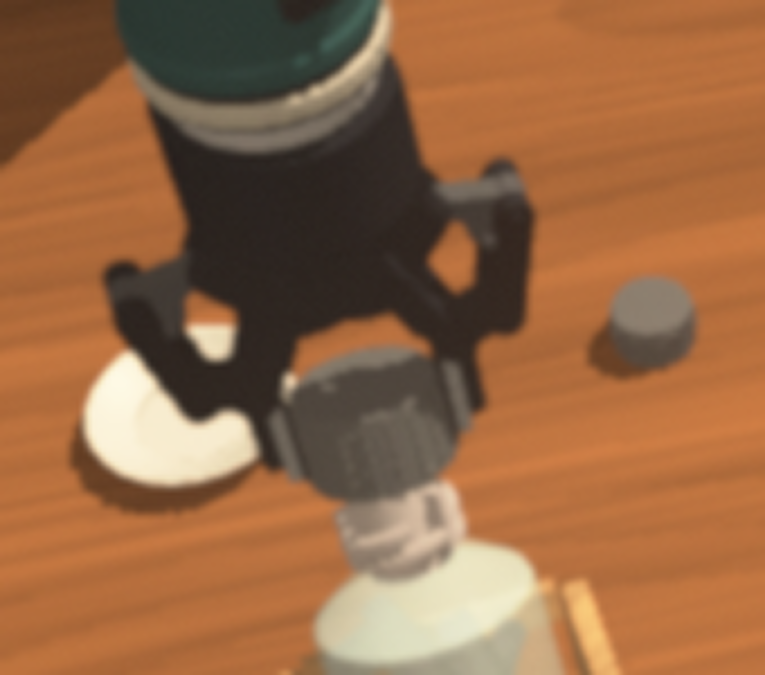

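View pics/w6.png

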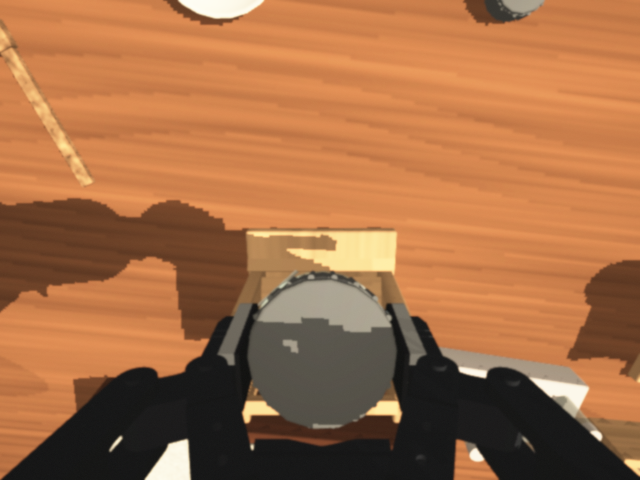

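move_arm:
  commands: "-0.002 0 0.01 0 1; 0 0 0.02 0 1; 0.01 0 0.02 0 1; 0.01 0 0.014 0 1; 0.01 0 0.014 0 1"

```text
time: 7.35
tool_pos: [624.1, -180.3, 191.6]
orientation: [[-0.993, -0.115, -0.003], [-0.115, 0.993, 0.001], [0.003, 0.001, -1.0]]
wrist_force: [-0.7, -0.3, -0.7]
grip_width: 51.7
```

```bash
python3 - <<'E'
from h import *
snap("scene","s7",(90,160,260,310),4.5);snap("top","t7",(400,180,500,260),6)
s=sense(); print({k:np.round(v,3).tolist() for k,v in s.items() if k in("tool_pos","wrist_force","ft_torque","grip_width","time","orientation")})
E
```

```text
{'time': 7.45, 'tool_pos': [624.415, -180.525, 192.435], 'orientation': [[-0.993, -0.114, -0.002], [-0.114, 0.993, 0.0], [0.002, 0.0, -1.0]], 'wrist_force': [-0.102, 0.694, 0.531], 'ft_torque': [0.032, 0.094, 0.019], 'grip_width': 51.331}
```

View pics/s7.png

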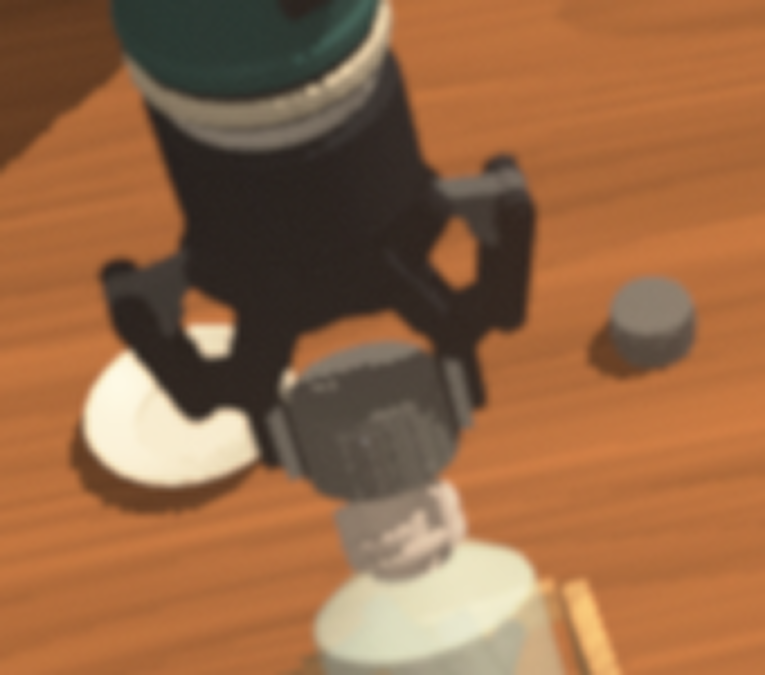

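View pics/t7.png

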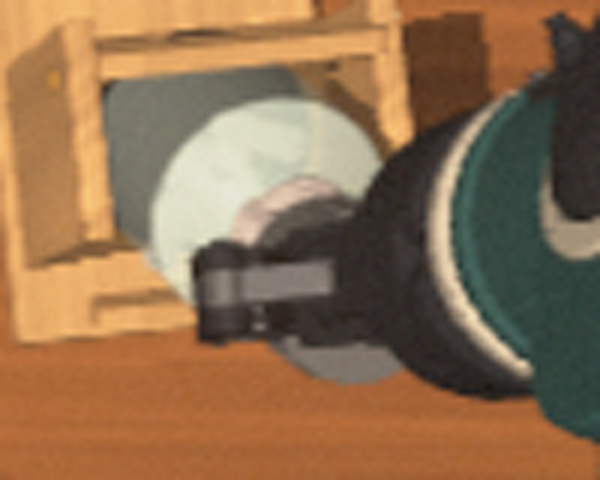

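move_arm:
  commands: "0.0017 0 -0.0036 0 1; 0.0034 0 -0.0072 0 1; 0.005 0.0005 -0.011 0 1; 0.0067 0.0005 -0.0145 0 1; 0.0067 0.0005 -0.0145 0 1"

```text
time: 8.07
tool_pos: [631.5, -180.0, 178.3]
orientation: [[-0.993, -0.115, -0.001], [-0.115, 0.993, 0.0], [0.001, 0.0, -1.0]]
wrist_force: [-0.1, -0.4, -0.8]
grip_width: 51.6
```

```bash
python3 - <<'E'
from h import *
snap("scene","s8",(90,160,260,310),4.5)
s=sense(); print({k:np.round(v,3).tolist() for k,v in s.items() if k in("tool_pos","wrist_force","ft_torque","grip_width","time","orientation")})
E
```

```text
{'time': 8.125, 'tool_pos': [631.589, -180.042, 178.591], 'orientation': [[-0.993, -0.115, -0.0], [-0.115, 0.993, 0.0], [0.0, 0.0, -1.0]], 'wrist_force': [0.341, -0.3, -0.303], 'ft_torque': [0.045, 0.046, 0.011], 'grip_width': 51.627}
```

View pics/s8.png

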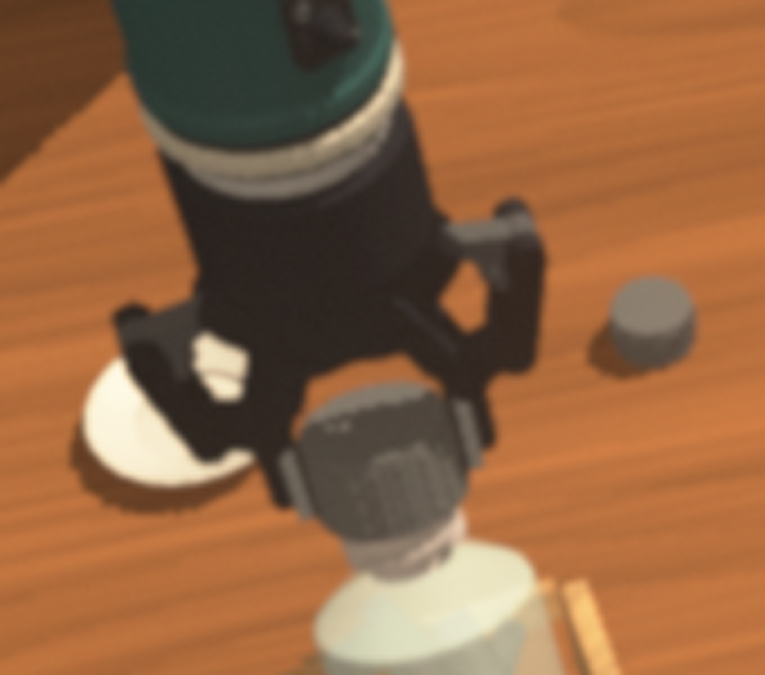

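move_arm:
  commands: "0.001 0 -0.002 0 1; 0.002 0 -0.004 0 1; 0.0025 0 -0.0055 0 1; 0.0034 0.0004 -0.0072 0 1"

```text
time: 8.62
tool_pos: [635.0, -179.7, 171.5]
orientation: [[-0.993, -0.114, 0.0], [-0.114, 0.993, -0.0], [-0.0, -0.0, -1.0]]
wrist_force: [0.5, 0.1, -0.3]
grip_width: 51.0
```

move_arm:
  commands: "0.0005 0 -0.001 0 1; 0.001 0 -0.002 0 1; 0.0013 0 -0.003 0 1; 0.0017 0.0002 -0.004 0 1"

```text
time: 9.12
tool_pos: [636.3, -179.7, 168.7]
orientation: [[-0.993, -0.114, -0.001], [-0.114, 0.993, 0.0], [0.001, 0.0, -1.0]]
wrist_force: [-6.4, 0.4, 10.5]
grip_width: 51.2
```

```bash
cat >> h.py <<'E'
def axis(y=6.2,l=25):
    y,l=np.radians([y,l]); return np.array([-np.sin(l)*np.cos(y),-np.sin(l)*np.sin(y),np.cos(l)])
M=np.array([635.6,-179,174.2])
def over(f,c,s,o,ds):
    a=axis(); ey=np.array([-np.sin(np.radians(6.2)),np.cos(np.radians(6.2)),0]); ex=np.cross(ey,a)
    im=np.load("pics/"+f+".npz")["img"][c[1]:c[3],c[0]:c[2]]; im=cv2.resize(im,None,fx=s,fy=s,interpolation=cv2.INTER_CUBIC)
    for d,col in zip(ds,[(0,0,255),(0,255,0),(255,0,0)]):
      for h in (0,32):
        for t in np.linspace(0,6.283,80):
            q=proj(f,M+a*(h-d)+26*(ex*np.cos(t)+ey*np.sin(t))); cv2.circle(im,(int((q[0]+.5-c[0])*s),int((q[1]+.5-c[1])*s)),1,col,-1)
    cv2.imwrite("pics/"+o+".png",im)
E
python3 - <<'E'
from h import *
snap("scene","s9"); over("s9",(140,220,230,300),8,"s9o",(16,20.5,25.5))
s=sense(); print({k:np.round(v,3).tolist() for k,v in s.items() if k in("tool_pos","wrist_force","ft_torque","grip_width","time","joint_positions")})
E
```

```text
{'time': 9.175, 'joint_positions': [0.032, 0.571, 0.271, 1.65, -0.179, 0.946, 2.053], 'tool_pos': [636.322, -179.695, 168.705], 'wrist_force': [-4.83, 0.823, 7.661], 'ft_torque': [0.259, 0.881, 0.088], 'grip_width': 51.55}
```

View pics/s9o.png

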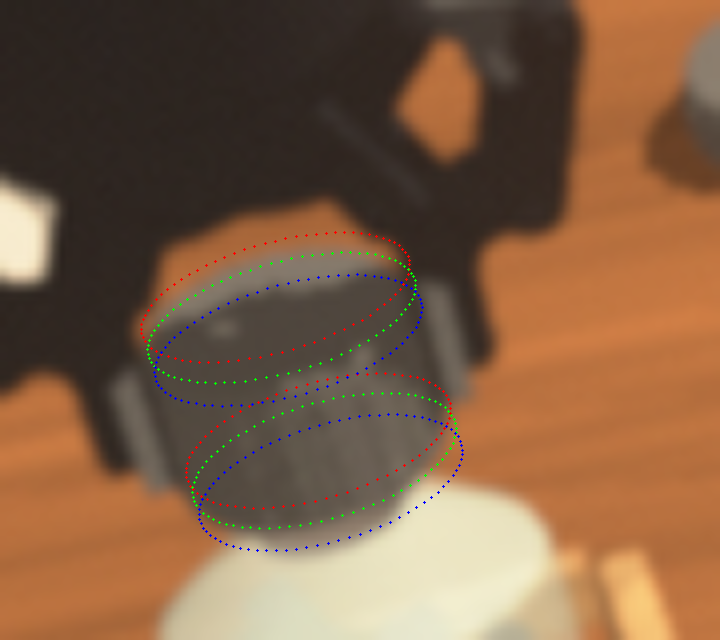

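move_arm:
  commands: "0 0 0.001 0 0.25; 0 0 0.002 0 0.25; 0 0 0.003 0 0.25"

```text
time: 9.55
tool_pos: [636.8, -179.4, 170.5]
orientation: [[-0.993, -0.115, 0.0], [-0.115, 0.993, 0.0], [-0.0, 0.0, -1.0]]
wrist_force: [0.6, -0.6, -0.0]
grip_width: 63.5
```

```bash
python3 - <<'E'
from h import *
snap("scene","s10"); over("s10",(140,220,230,300),8,"s10o",(16,20.5))
s=sense(); print({k:np.round(v,3).tolist() for k,v in s.items() if k in("tool_pos","wrist_force","ft_torque","grip_width","time","joint_positions")})
E
```

```text
{'time': 9.6, 'joint_positions': [0.031, 0.569, 0.271, 1.648, -0.179, 0.948, 2.052], 'tool_pos': [636.844, -179.45, 170.646], 'wrist_force': [0.444, 0.682, 0.291], 'ft_torque': [-0.015, -0.01, -0.025], 'grip_width': 64.279}
```

View pics/s10o.png

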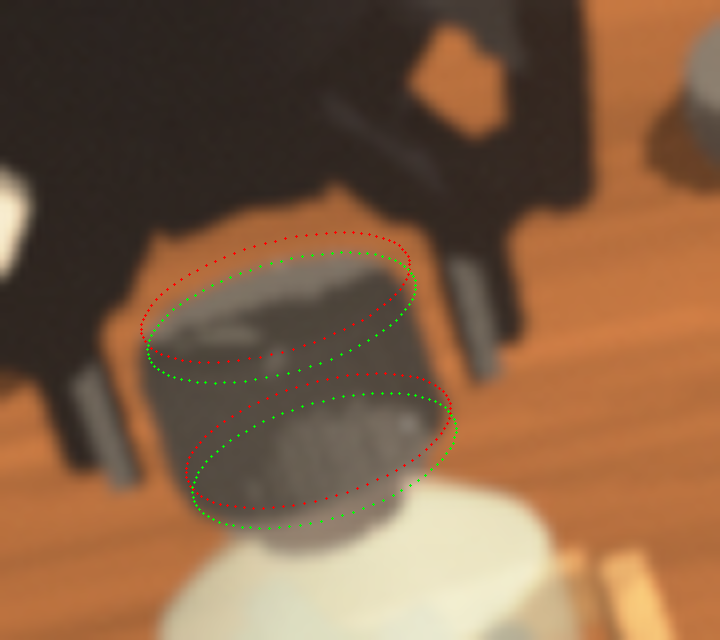

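move_arm:
  commands: "0 0 0 -10 0.25; 0 0 0 -20 0.25; -0.001 0 0 -30 0.25; -0.001 0 0 -30 1; -0.001 0 0 -30 1"
  force: 25

```text
time: 10.22
tool_pos: [635.7, -179.6, 170.8]
orientation: [[-0.919, 0.395, 0.0], [0.395, 0.919, -0.0], [-0.0, -0.0, -1.0]]
wrist_force: [-1.1, -0.5, 2.0]
grip_width: 54.9
```

move_arm:
  commands: "0 0 0 0 1; 0 0 0 0 1; 0 0 0 5 1; 0 0 0 10 1; 0 0 0 15 1"

```text
time: 10.85
tool_pos: [635.7, -181.1, 171.9]
orientation: [[-0.989, 0.146, 0.001], [0.146, 0.989, -0.001], [-0.001, -0.001, -1.0]]
wrist_force: [-0.5, -2.3, 6.9]
grip_width: 53.5
```

```bash
python3 - <<'E'
from h import *
s=sense(); print({k:np.round(v,3).tolist() for k,v in s.items() if k in("tool_pos","orientation","wrist_force","ft_torque","grip_width","time","joint_positions")})
E
```

```text
{'time': 10.85, 'joint_positions': [-0.011, 0.572, 0.334, 1.653, -0.219, 0.952, 1.826], 'tool_pos': [635.657, -181.128, 171.912], 'orientation': [[-0.989, 0.146, 0.001], [0.146, 0.989, -0.001], [-0.001, -0.001, -1.0]], 'wrist_force': [-0.548, -2.321, 6.903], 'ft_torque': [-0.386, 0.568, -0.531], 'grip_width': 53.536}
```

```bash
python3 - <<'E'
from h import *
snap("scene","s11"); over("s11",(140,220,230,300),8,"s11o",(16,20.5)); snap("wrist","w11")
crop("w11","w11c",(220,240,430,450),3.6)
E
```

```text
(no output)
```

View pics/s11o.png

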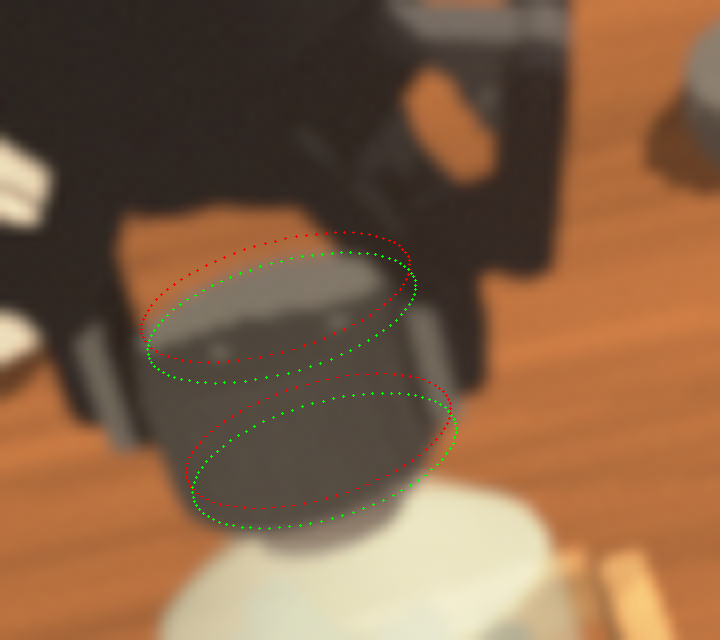

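View pics/w11c.png

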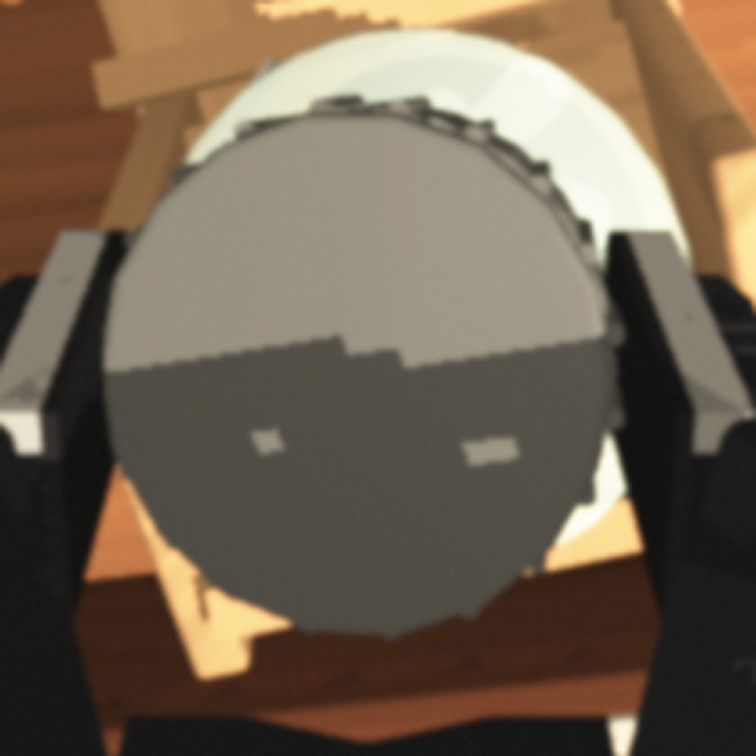

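move_arm:
  commands: "0 0 0 3 1; 0 0 0 6 1; 0 0 0 9 1; 0 0 0 12 1"

```text
time: 11.45
tool_pos: [634.3, -181.0, 171.8]
orientation: [[-0.998, -0.061, -0.002], [-0.061, 0.998, -0.0], [0.002, -0.0, -1.0]]
wrist_force: [-6.9, -1.6, 9.0]
grip_width: 52.2
```

```bash
python3 - <<'E'
from h import *
s=sense(); print({k:np.round(v,3).tolist() for k,v in s.items() if k in("tool_pos","orientation","wrist_force","ft_torque","grip_width","time","joint_positions")})
snap("scene","s12"); over("s12",(140,220,230,300),8,"s12o",(16,20.5)); snap("wrist","w12")
crop("w12","w12c",(220,240,430,450),3.6)
E
```

```text
{'time': 11.45, 'joint_positions': [0.024, 0.567, 0.284, 1.652, -0.185, 0.951, 2.007], 'tool_pos': [634.331, -181.036, 171.759], 'orientation': [[-0.998, -0.061, -0.002], [-0.061, 0.998, -0.0], [0.002, -0.0, -1.0]], 'wrist_force': [-6.925, -1.565, 8.979], 'ft_torque': [-0.124, 1.106, -0.617], 'grip_width': 52.162}
```

View pics/s12o.png

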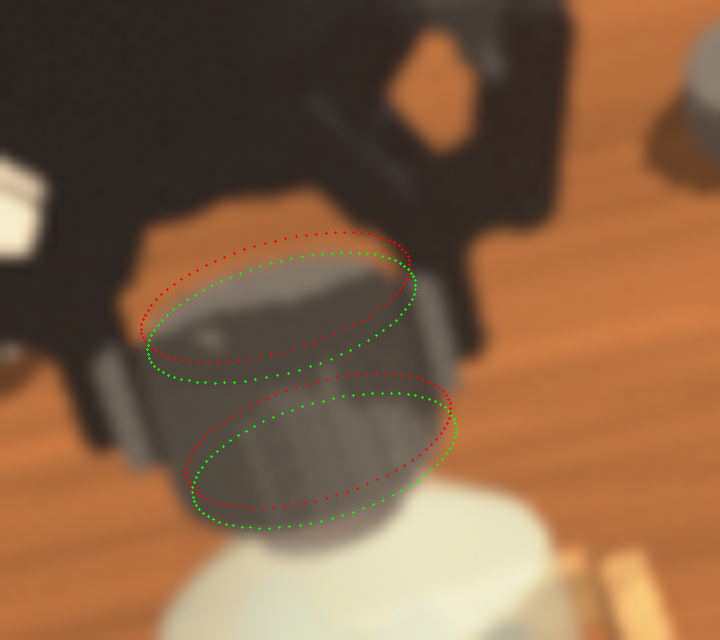

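View pics/w12c.png

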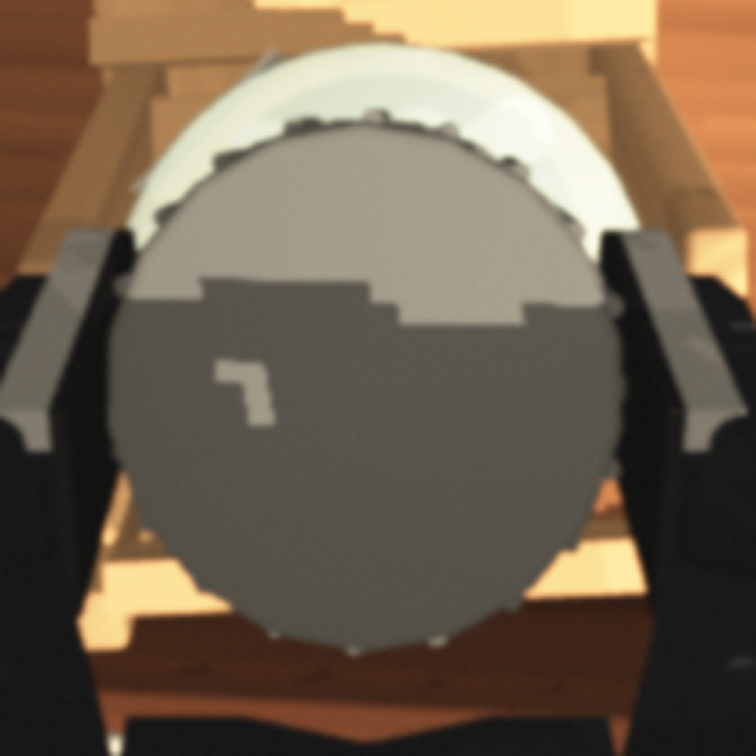

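move_arm:
  commands: "0 0 0 0 0.25; 0 0 0 0 0.25; 0 0 0 10 0.25; 0 0 0 20 0.25; 0 0 0 30 0.25"

```text
time: 12.18
tool_pos: [635.9, -179.0, 170.1]
orientation: [[-0.829, -0.559, -0.0], [-0.559, 0.829, 0.0], [0.0, 0.0, -1.0]]
wrist_force: [0.2, 0.9, 0.9]
grip_width: 64.2
```

move_arm:
  commands: "-0.0005 0.0005 0 3 0.25; -0.0005 0.0005 0 3 1; -0.0005 0.0005 0 3 1; -0.0005 0.0005 0 3 1; -0.0005 0.0005 0 3 1"
  force: 30

```text
time: 12.8
tool_pos: [635.5, -179.1, 170.8]
orientation: [[-0.803, -0.596, 0.001], [-0.596, 0.803, -0.0], [-0.0, -0.001, -1.0]]
wrist_force: [0.7, -0.5, 3.2]
grip_width: 53.8
```

```bash
python3 - <<'E'
from h import *
s=sense(); print({k:np.round(v,3).tolist() for k,v in s.items() if k in("tool_pos","orientation","wrist_force","ft_torque","grip_width","time","joint_positions")})
snap("scene","s13"); over("s13",(140,220,230,300),8,"s13o",(16,20.5)); snap("wrist","w13")
crop("w13","w13c",(220,240,430,450),3.6)
E
```

```text
{'time': 12.8, 'joint_positions': [0.119, 0.56, 0.146, 1.646, -0.096, 0.942, 2.509], 'tool_pos': [635.505, -179.084, 170.806], 'orientation': [[-0.803, -0.596, 0.001], [-0.596, 0.803, -0.0], [-0.0, -0.001, -1.0]], 'wrist_force': [0.705, -0.518, 3.163], 'ft_torque': [-0.186, -0.115, -0.062], 'grip_width': 53.806}
```

View pics/s13o.png

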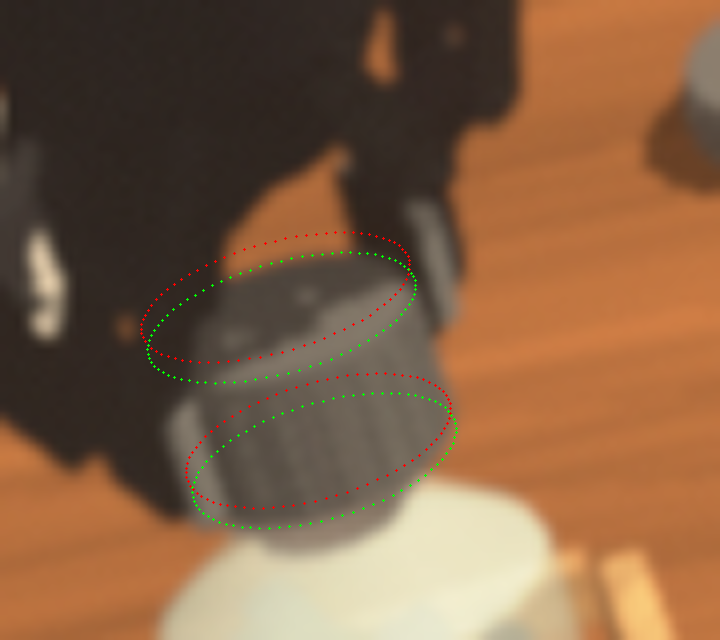

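View pics/w13c.png

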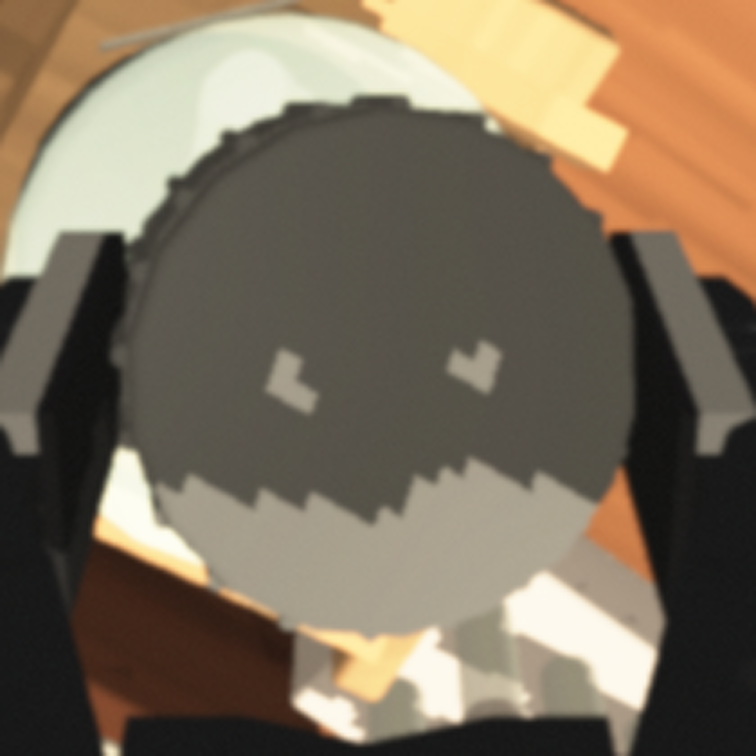

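move_arm:
  commands: "0 0 -0.0005 -5 1; 0.0003 0 -0.001 -10 1; 0.0005 0 -0.0012 -15 1; 0.0006 0 -0.0015 -20 1; 0.0007 0 -0.0017 -25 1"

```text
time: 13.52
tool_pos: [637.0, -178.0, 170.5]
orientation: [[-0.98, -0.2, 0.002], [-0.2, 0.98, 0.001], [-0.003, 0.0, -1.0]]
wrist_force: [-0.5, 1.9, 9.7]
grip_width: 54.0
```

```bash
python3 - <<'E'
from h import *
s=sense(); print({k:np.round(v,3).tolist() for k,v in s.items() if k in("tool_pos","orientation","wrist_force","ft_torque","grip_width","time")})
E
```

```text
{'time': 13.525, 'tool_pos': [636.995, -178.022, 170.516], 'orientation': [[-0.98, -0.2, 0.002], [-0.2, 0.98, 0.001], [-0.003, 0.0, -1.0]], 'wrist_force': [-0.477, 1.894, 9.749], 'ft_torque': [0.473, 0.024, 0.664], 'grip_width': 53.999}
```

move_arm:
  commands: "0.0001 0 -0.0002 -5 1; 0.0002 0 -0.0005 -10 1; 0.0003 0 -0.0008 -15 1; 0.0004 0 -0.001 -20 1; 0.0005 0 -0.0012 -25 1"

```text
time: 14.15
tool_pos: [637.3, -178.8, 169.8]
orientation: [[-0.972, 0.233, 0.002], [0.233, 0.972, -0.0], [-0.002, 0.001, -1.0]]
wrist_force: [-1.0, -0.8, 10.4]
grip_width: 51.1
```

```bash
python3 - <<'E'
from h import *
s=sense(); print({k:np.round(v,3).tolist() for k,v in s.items() if k in("tool_pos","orientation","wrist_force","ft_torque","grip_width","time","joint_positions")})
snap("scene","s14"); over("s14",(140,220,230,300),8,"s14o",(20.5,25.5)); snap("wrist","w14")
crop("w14","w14c",(220,240,430,450),3.6)
E
```

```text
{'time': 14.15, 'joint_positions': [-0.028, 0.577, 0.354, 1.654, -0.235, 0.95, 1.746], 'tool_pos': [637.317, -178.849, 169.848], 'orientation': [[-0.972, 0.233, 0.002], [0.233, 0.972, -0.0], [-0.002, 0.001, -1.0]], 'wrist_force': [-1.031, -0.819, 10.433], 'ft_torque': [0.04, 0.04, 0.721], 'grip_width': 51.085}
```

View pics/s14o.png

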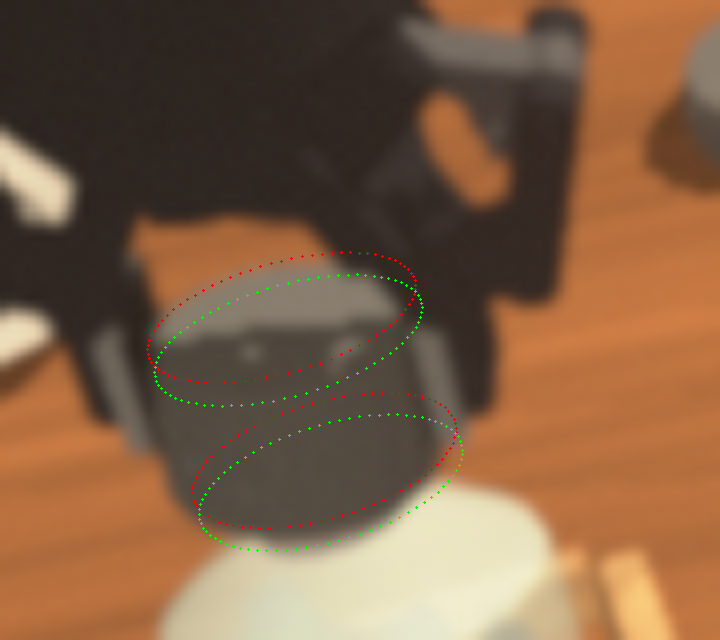

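View pics/w14c.png

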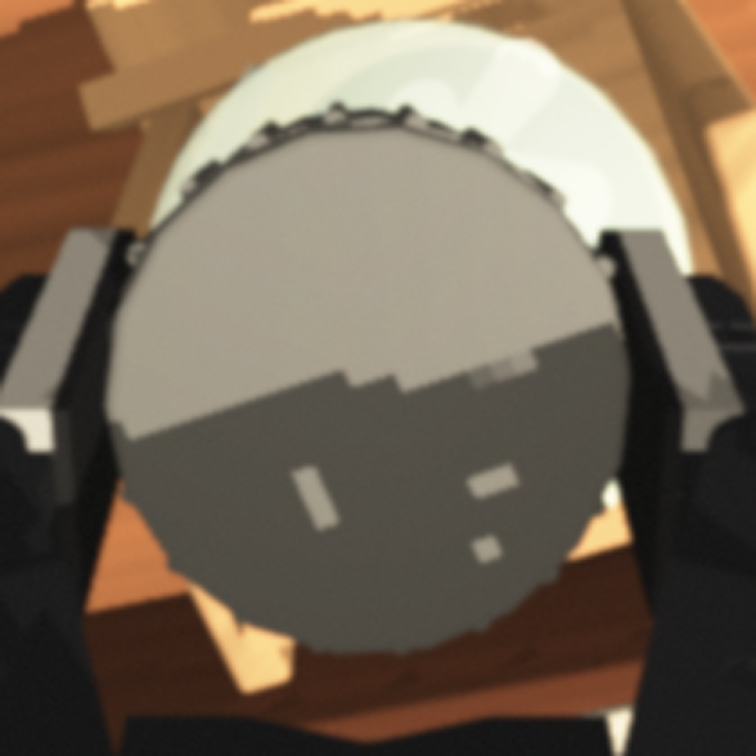

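move_arm:
  commands: "0 0 0.001 0 0.25; 0 0 0.001 5 0.25; 0 0 0.001 15 0.25; 0 0 0.001 25 0.25; 0 0 0.001 35 0.25"

```text
time: 14.88
tool_pos: [635.8, -178.4, 167.7]
orientation: [[-0.928, -0.373, -0.002], [-0.373, 0.928, 0.001], [0.001, 0.001, -1.0]]
wrist_force: [-0.1, -0.1, -0.0]
grip_width: 64.0
```

move_arm:
  commands: "0 0 0 10 0.25; 0 0 0 15 0.25; 0 0 0 15 1; 0 0 0 15 1; 0 0 0 15 1"

```text
time: 15.5
tool_pos: [636.2, -179.3, 168.5]
orientation: [[-0.804, -0.595, -0.0], [-0.595, 0.804, -0.0], [0.001, -0.0, -1.0]]
wrist_force: [-1.2, -1.6, 0.7]
grip_width: 53.8
```

move_arm:
  commands: "0 0 0 0 1; 0 0 0 -5 1; 0.0001 0 -0.0003 -10 1; 0.0002 0 -0.0006 -15 1; 0.0003 0 -0.001 -20 1"

```text
time: 16.12
tool_pos: [636.0, -178.4, 168.0]
orientation: [[-0.959, -0.284, -0.002], [-0.284, 0.959, 0.001], [0.002, 0.001, -1.0]]
wrist_force: [-4.2, 0.6, 6.4]
grip_width: 53.5
```

```bash
python3 - <<'E'
from h import *
s=sense(); print({k:np.round(v,3).tolist() for k,v in s.items() if k in("tool_pos","orientation","wrist_force","ft_torque","grip_width","time")})
E
```

```text
{'time': 16.125, 'tool_pos': [636.014, -178.393, 167.988], 'orientation': [[-0.959, -0.284, -0.002], [-0.284, 0.959, 0.001], [0.002, 0.001, -1.0]], 'wrist_force': [-4.221, 0.612, 6.382], 'ft_torque': [0.229, 0.968, 0.646], 'grip_width': 53.516}
```

move_arm:
  commands: "0.0001 0 -0.0003 -7 1; 0.0002 0 -0.0006 -14 1; 0.0003 0 -0.001 -21 1; 0.0004 0 -0.0013 -28 1; 0.0005 0 -0.0016 -35 1"

```text
time: 16.75
tool_pos: [638.5, -177.8, 167.3]
orientation: [[-0.949, 0.316, 0.003], [0.316, 0.949, 0.0], [-0.002, 0.001, -1.0]]
wrist_force: [5.4, -2.4, 2.6]
grip_width: 51.4
```

```bash
python3 - <<'E'
from h import *
s=sense(); print({k:np.round(v,3).tolist() for k,v in s.items() if k in("tool_pos","orientation","wrist_force","ft_torque","grip_width","time","joint_positions")})
snap("scene","s15"); over("s15",(140,220,230,300),8,"s15o",(20.5,25.5)); snap("wrist","w15")
crop("w15","w15c",(220,240,430,450),3.6)
E
```

```text
{'time': 16.75, 'joint_positions': [-0.042, 0.584, 0.373, 1.654, -0.251, 0.948, 1.671], 'tool_pos': [638.525, -177.759, 167.327], 'orientation': [[-0.949, 0.316, 0.003], [0.316, 0.949, 0.0], [-0.002, 0.001, -1.0]], 'wrist_force': [5.37, -2.355, 2.638], 'ft_torque': [0.115, -1.068, 1.155], 'grip_width': 51.395}
```

View pics/s15o.png

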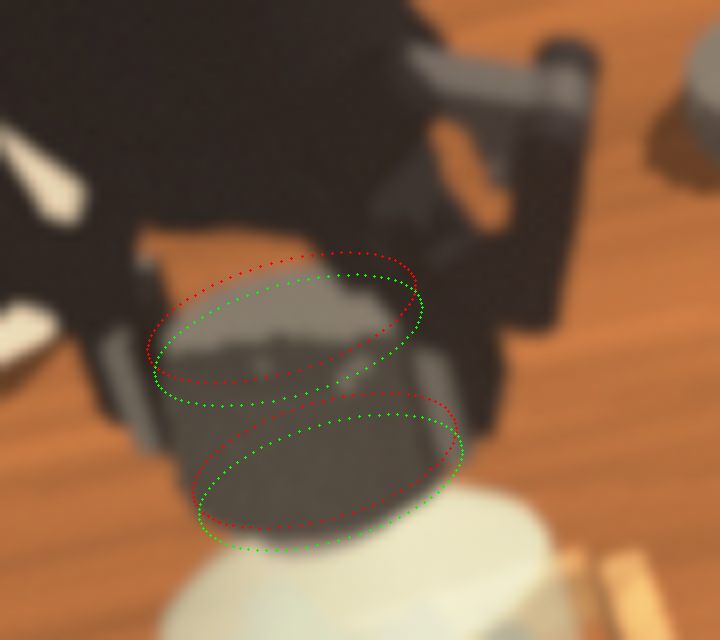

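View pics/w15c.png

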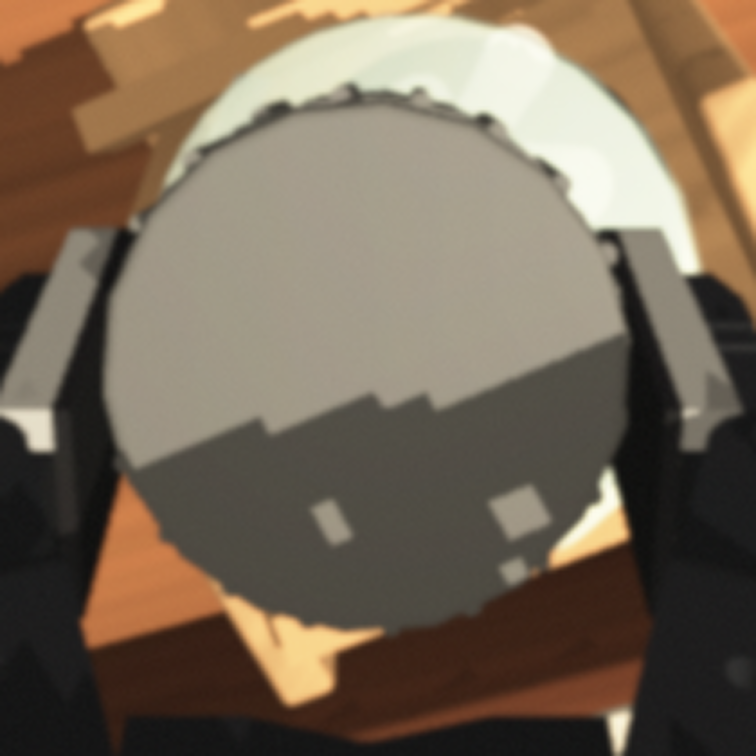

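move_arm:
  commands: "0 0 0 5 0.8; 0 0 0.001 5 0.2; 0 0 0.001 5 0.2; 0 0 0.001 5 0.2"

```text
time: 17.35
tool_pos: [636.8, -178.7, 166.6]
orientation: [[-0.973, 0.233, -0.001], [0.233, 0.973, 0.0], [0.001, 0.0, -1.0]]
wrist_force: [0.3, -0.0, -0.5]
grip_width: 68.5
```

```bash
python3 - <<'E'
from h import *
s=sense(); print({k:np.round(v,3).tolist() for k,v in s.items() if k in("tool_pos","orientation","wrist_force","ft_torque","grip_width","time","joint_positions")})
snap("scene","s16"); over("s16",(140,220,230,300),8,"s16o",(20.5,25.5)); snap("wrist","w16")
crop("w16","w16c",(220,240,430,450),3.6)
E
```

```text
{'time': 17.35, 'joint_positions': [-0.027, 0.582, 0.353, 1.655, -0.236, 0.948, 1.747], 'tool_pos': [636.837, -178.708, 166.586], 'orientation': [[-0.973, 0.233, -0.001], [0.233, 0.973, 0.0], [0.001, 0.0, -1.0]], 'wrist_force': [0.332, -0.041, -0.492], 'ft_torque': [0.047, 0.089, 0.045], 'grip_width': 68.547}
```

View pics/s16o.png

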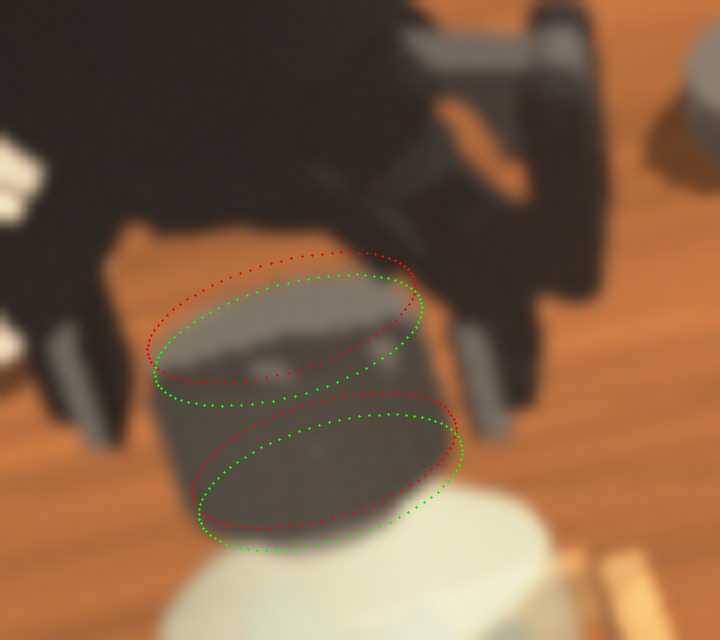

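View pics/w16c.png

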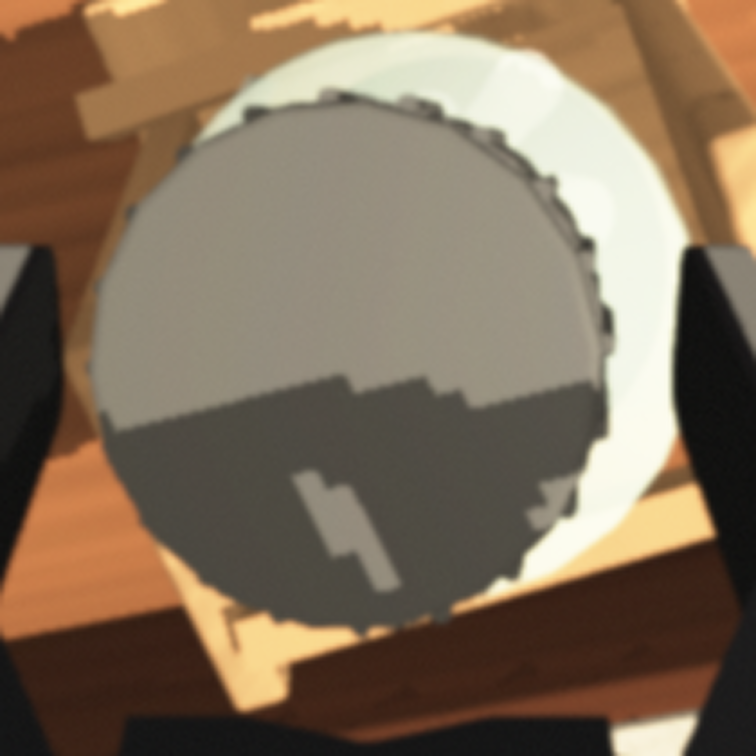

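move_arm:
  commands: "0 0 0 10 0.25; 0 0 0 20 0.25; 0 0 0 30 0.25; 0 0 0 40 0.25; 0 0 0 50 0.25"

```text
time: 18.08
tool_pos: [637.1, -179.0, 166.9]
orientation: [[-0.8, -0.6, -0.0], [-0.6, 0.8, 0.0], [0.0, 0.0, -1.0]]
wrist_force: [-0.5, -0.1, -0.2]
grip_width: 64.2
```

move_arm:
  commands: "0 0 0 0 0.25; 0 0 0 0 1; 0 0 0 0 1; 0 0 0 0 1; 0 0 0 0 1"
  force: 30

```text
time: 18.7
tool_pos: [637.2, -179.3, 167.4]
orientation: [[-0.803, -0.595, 0.0], [-0.595, 0.803, -0.0], [0.0, -0.0, -1.0]]
wrist_force: [-2.3, -1.0, 3.7]
grip_width: 53.8
```

```bash
python3 - <<'E'
from h import *
s=sense(); print({k:np.round(v,3).tolist() for k,v in s.items() if k in("tool_pos","orientation","wrist_force","ft_torque","grip_width","time")})
snap("wrist","w17"); crop("w17","w17c",(220,240,430,450),3.6)
E
```

```text
{'time': 18.7, 'tool_pos': [637.156, -179.27, 167.365], 'orientation': [[-0.803, -0.595, 0.0], [-0.595, 0.803, -0.0], [0.0, -0.0, -1.0]], 'wrist_force': [-2.251, -1.029, 3.685], 'ft_torque': [-0.226, 0.433, -0.084], 'grip_width': 53.753}
```

move_arm:
  commands: "0 0 0 -4 1; 0 0 -0.0002 -8 1; 0 0 -0.0004 -12 1; 0 0 -0.0006 -16 1; 0 0 -0.0008 -20 1"

```text
time: 19.38
tool_pos: [637.7, -178.2, 167.7]
orientation: [[-0.958, -0.285, 0.001], [-0.285, 0.958, 0.0], [-0.001, 0.0, -1.0]]
wrist_force: [1.0, 0.3, 5.1]
grip_width: 52.8
```

```bash
python3 - <<'E'
from h import *
s=sense(); print({k:np.round(v,3).tolist() for k,v in s.items() if k in("tool_pos","orientation","wrist_force","ft_torque","grip_width","time")})
snap("wrist","w18"); crop("w18","w18c",(220,240,430,450),3.6)
E
```

```text
{'time': 19.375, 'tool_pos': [637.72, -178.22, 167.669], 'orientation': [[-0.958, -0.285, 0.001], [-0.285, 0.958, 0.0], [-0.001, 0.0, -1.0]], 'wrist_force': [0.974, 0.306, 5.122], 'ft_torque': [0.2, -0.233, 0.521], 'grip_width': 52.751}
```

View pics/w17c.png

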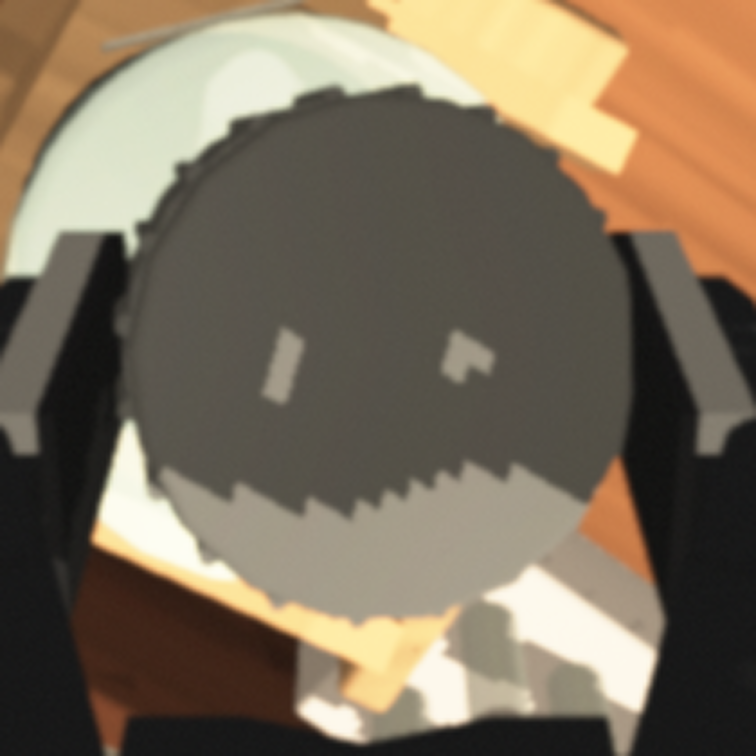

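View pics/w18c.png

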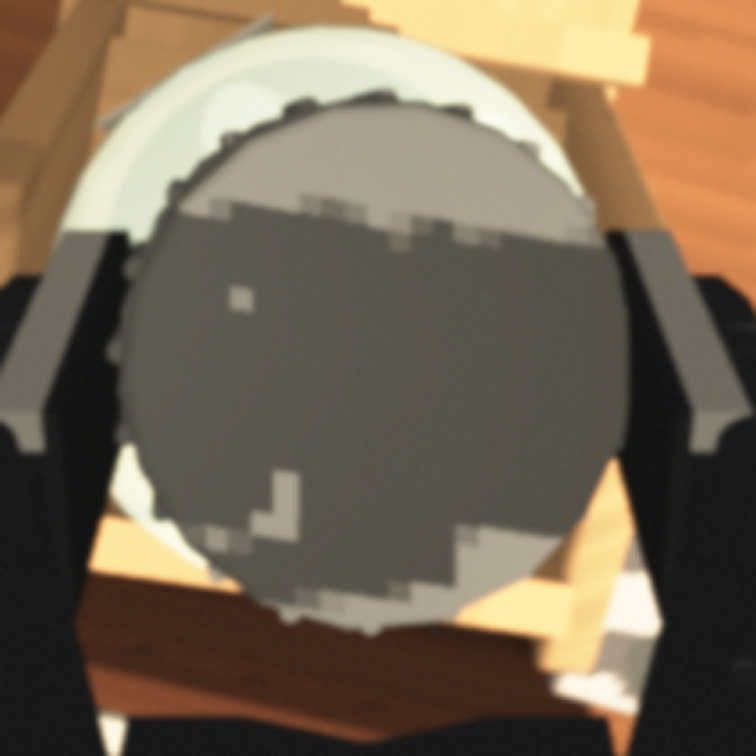

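move_arm:
  commands: "0 0 0 -4 1; 0 0 -0.0002 -8 1; 0 0 -0.0004 -12 1; 0 0 -0.0006 -16 1; 0 0 -0.0008 -20 1"

```text
time: 20.05
tool_pos: [638.5, -178.9, 167.1]
orientation: [[-0.998, 0.059, 0.003], [0.059, 0.998, -0.001], [-0.003, -0.001, -1.0]]
wrist_force: [2.4, -0.8, 9.2]
grip_width: 51.5
```

```bash
python3 - <<'E'
from h import *
s=sense(); print({k:np.round(v,3).tolist() for k,v in s.items() if k in("tool_pos","orientation","wrist_force","ft_torque","grip_width","time")})
snap("wrist","w19"); crop("w19","w19c",(220,240,430,450),3.6)
snap("scene","s19"); over("s19",(140,220,230,300),8,"s19o",(20.5,25.5))
E
```

```text
{'time': 20.05, 'tool_pos': [638.471, -178.933, 167.103], 'orientation': [[-0.998, 0.059, 0.003], [0.059, 0.998, -0.001], [-0.003, -0.001, -1.0]], 'wrist_force': [2.369, -0.766, 9.248], 'ft_torque': [-0.195, -0.088, 0.831], 'grip_width': 51.502}
```

View pics/w19c.png

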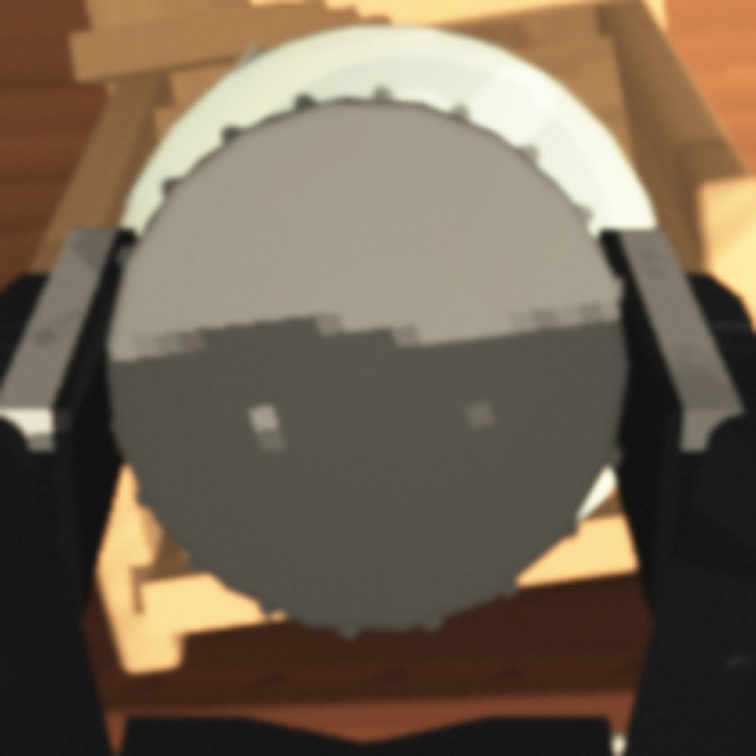

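View pics/s19o.png

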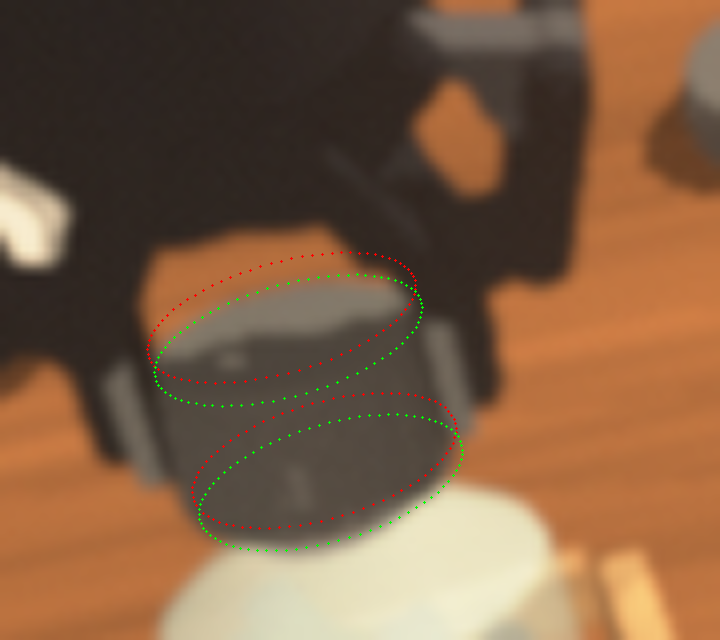

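move_arm:
  commands: "0 0 0 -3 1; 0 0 0 -6 1; 0 0 0 -6 1"

```text
time: 20.52
tool_pos: [640.5, -179.1, 167.6]
orientation: [[-0.987, 0.161, 0.007], [0.161, 0.987, -0.002], [-0.008, -0.001, -1.0]]
wrist_force: [3.2, -1.5, 7.1]
grip_width: 51.3
```

```bash
python3 - <<'E'
from h import *
s=sense(); print({k:np.round(v,3).tolist() for k,v in s.items() if k in("tool_pos","orientation","wrist_force","ft_torque","grip_width","time")})
snap("wrist","w20"); crop("w20","w20c",(220,240,430,450),3.6)
E
```

```text
{'time': 20.525, 'tool_pos': [640.454, -179.106, 167.636], 'orientation': [[-0.987, 0.161, 0.007], [0.161, 0.987, -0.002], [-0.008, -0.001, -1.0]], 'wrist_force': [3.238, -1.481, 7.101], 'ft_torque': [-0.219, -0.613, 0.781], 'grip_width': 51.334}
```

View pics/w20c.png

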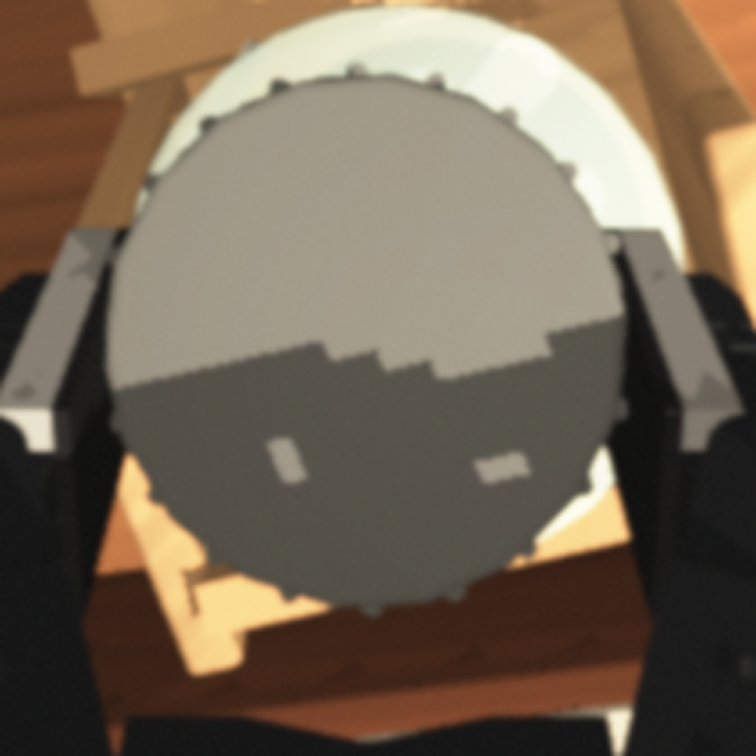

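move_arm:
  commands: "0 0 0 -4 0.25; -0.001 0 0 -4 0.2; -0.001 0 0 -4 0.2; 0 0 0 -4 0.2"

```text
time: 21.08
tool_pos: [637.2, -178.9, 165.2]
orientation: [[-0.973, 0.232, -0.0], [0.232, 0.973, 0.0], [0.0, 0.0, -1.0]]
wrist_force: [-0.6, -0.0, -0.5]
grip_width: 68.2
```

```bash
python3 - <<'E'
from h import *
s=sense(); print({k:np.round(v,3).tolist() for k,v in s.items() if k in("tool_pos","orientation","wrist_force","ft_torque","grip_width","time")})
snap("wrist","w21"); crop("w21","w21c",(220,240,430,450),3.6)
snap("scene","s21"); over("s21",(140,220,230,300),8,"s21o",(20.5,25.5))
ims=[]
for f in ("s13","s16","s21"):
    im=np.load(f"pics/{f}.npz")["img"][245:300,150:210]; ims.append(cv2.resize(im,None,fx=4.4,fy=8,interpolation=cv2.INTER_CUBIC))
im=np.hstack(ims); 
for y in range(0,440,40): cv2.line(im,(0,y),(im.shape[1],y),(0,255,255),1)
cv2.imwrite("pics/cmp.png",im)
E
```

```text
{'time': 21.075, 'tool_pos': [637.164, -178.873, 165.242], 'orientation': [[-0.973, 0.232, -0.0], [0.232, 0.973, 0.0], [0.0, 0.0, -1.0]], 'wrist_force': [-0.562, -0.001, -0.529], 'ft_torque': [-0.019, 0.023, -0.018], 'grip_width': 68.171}
```

View pics/cmp.png

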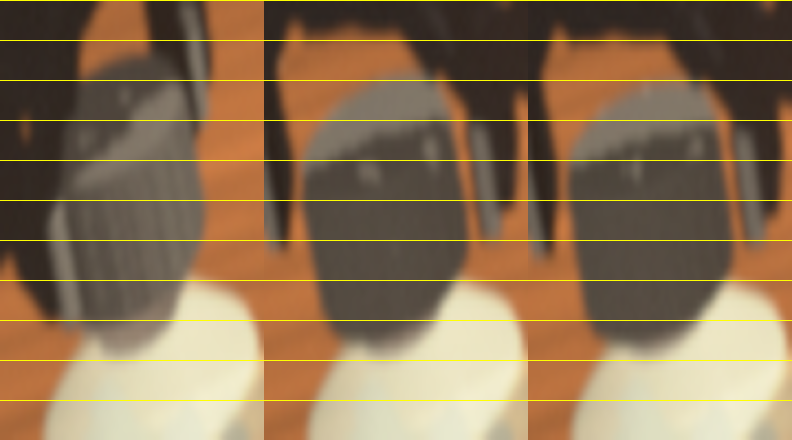

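View pics/s21o.png

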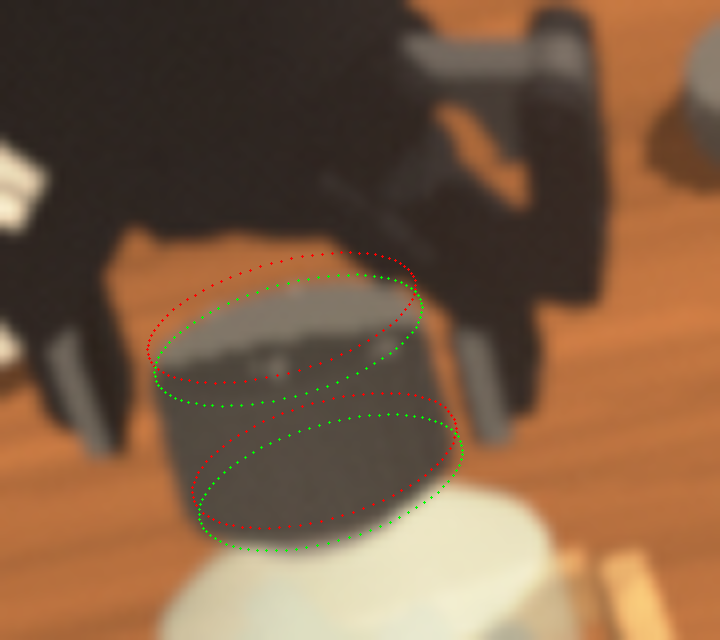

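View pics/w21c.png

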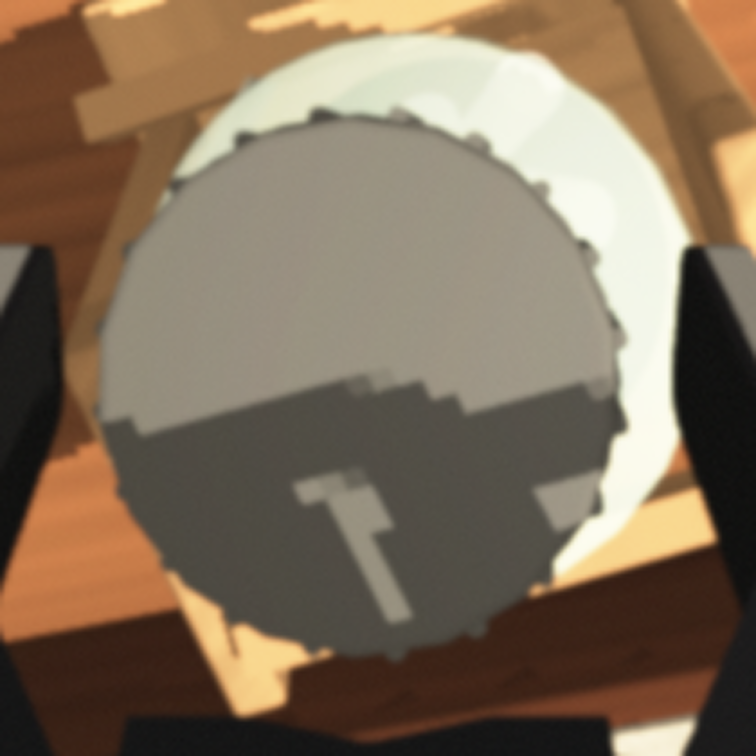

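move_arm:
  commands: "0 0 0 10 0.25; 0 0 0 20 0.25; 0 0 0 30 0.25; 0 0 0 40 0.25; 0 0 0 50 0.25"

```text
time: 21.8
tool_pos: [637.2, -179.1, 165.5]
orientation: [[-0.8, -0.601, 0.0], [-0.601, 0.8, 0.0], [-0.0, -0.0, -1.0]]
wrist_force: [0.4, -0.3, -0.0]
grip_width: 63.9
```

move_arm:
  commands: "0 0 0 0 0.25; 0 0 0 0 1; 0 0 0 0 1; 0 0 0 0 1; 0 0 0 0 1"
  force: 30

```text
time: 22.42
tool_pos: [637.4, -179.2, 165.8]
orientation: [[-0.803, -0.595, 0.001], [-0.595, 0.803, -0.0], [-0.0, -0.001, -1.0]]
wrist_force: [-1.1, -1.1, 2.8]
grip_width: 55.0
```

```bash
python3 - <<'E'
from h import *
s=sense(); print({k:np.round(v,3).tolist() for k,v in s.items() if k in("tool_pos","orientation","wrist_force","ft_torque","grip_width","time")})
snap("wrist","w22")
E
```

```text
{'time': 22.425, 'tool_pos': [637.431, -179.23, 165.841], 'orientation': [[-0.803, -0.595, 0.001], [-0.595, 0.803, -0.0], [-0.0, -0.001, -1.0]], 'wrist_force': [-1.055, -1.109, 2.76], 'ft_torque': [-0.214, -0.031, 0.069], 'grip_width': 54.991}
```

move_arm:
  commands: "0 0 0 -4 1; 0 0 0 -8 1; 0 0 0 -8 1"

```text
time: 22.85
tool_pos: [635.8, -179.9, 166.4]
orientation: [[-0.878, -0.478, -0.003], [-0.478, 0.878, -0.001], [0.003, 0.0, -1.0]]
wrist_force: [-6.3, -1.5, 8.7]
grip_width: 54.2
```

```bash
python3 - <<'E'
from h import *
s=sense(); print({k:np.round(v,3).tolist() for k,v in s.items() if k in("tool_pos","orientation","wrist_force","ft_torque","grip_width","time")})
snap("wrist","w23")
E
```

```text
{'time': 22.85, 'tool_pos': [635.828, -179.867, 166.384], 'orientation': [[-0.878, -0.478, -0.003], [-0.478, 0.878, -0.001], [0.003, 0.0, -1.0]], 'wrist_force': [-6.345, -1.544, 8.716], 'ft_torque': [-0.308, 1.229, 0.432], 'grip_width': 54.175}
```

move_arm:
  commands: "0 0 0 -4 1; 0 0 0 -8 1; 0 0 0 -8 1"

```text
time: 23.28
tool_pos: [636.6, -179.6, 166.5]
orientation: [[-0.936, -0.352, -0.001], [-0.352, 0.936, -0.001], [0.001, -0.001, -1.0]]
wrist_force: [-5.5, -1.4, 9.1]
grip_width: 53.2
```

```bash
python3 - <<'E'
from h import *
s=sense(); print({k:np.round(v,3).tolist() for k,v in s.items() if k in("tool_pos","orientation","wrist_force","ft_torque","grip_width","time")})
snap("wrist","w24")
ims=[cv2.resize(np.load(f"pics/{f}.npz")["img"][255:425,240:410],None,fx=2.3,fy=2.3,interpolation=cv2.INTER_CUBIC)[:300] for f in ("w22","w23","w24")]
b=np.zeros_like(ims[0]); cv2.imwrite("pics/cmp2.png",np.vstack([np.hstack(ims[:2]),np.hstack([ims[2],b])]))
E
```

```text
{'time': 23.275, 'tool_pos': [636.605, -179.552, 166.539], 'orientation': [[-0.936, -0.352, -0.001], [-0.352, 0.936, -0.001], [0.001, -0.001, -1.0]], 'wrist_force': [-5.481, -1.393, 9.091], 'ft_torque': [-0.399, 0.84, 0.484], 'grip_width': 53.209}
```

View pics/cmp2.png

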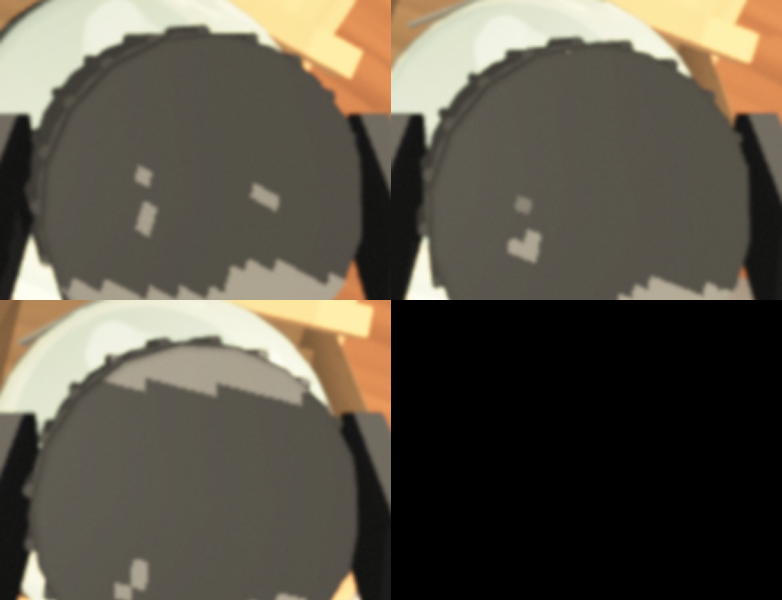

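move_arm:
  commands: "0 0 0 -4 1; 0 0 0 -8 1; 0 0 0 -12 1; 0 0 0 -16 1; 0 0 0 -16 1"

```text
time: 23.95
tool_pos: [636.4, -179.4, 166.0]
orientation: [[-0.997, -0.081, -0.002], [-0.081, 0.997, -0.001], [0.002, -0.001, -1.0]]
wrist_force: [-3.6, -1.4, 6.0]
grip_width: 51.4
```

```bash
python3 - <<'E'
from h import *
s=sense(); print({k:np.round(v,3).tolist() for k,v in s.items() if k in("tool_pos","orientation","wrist_force","ft_torque","grip_width","time")})
snap("wrist","w25");crop("w25","w25c",(220,240,430,450),3.6)
E
```

```text
{'time': 23.95, 'tool_pos': [636.437, -179.396, 165.965], 'orientation': [[-0.997, -0.081, -0.002], [-0.081, 0.997, -0.001], [0.002, -0.001, -1.0]], 'wrist_force': [-3.574, -1.386, 5.954], 'ft_torque': [-0.422, 0.778, 0.603], 'grip_width': 51.377}
```

move_arm:
  commands: "0 0 0 -4 1; 0 0 0 -8 1; 0 0 0 -8 1"

```text
time: 24.38
tool_pos: [638.9, -179.1, 166.6]
orientation: [[-0.998, 0.058, 0.004], [0.058, 0.998, -0.001], [-0.004, -0.001, -1.0]]
wrist_force: [3.2, -1.0, 5.4]
grip_width: 51.7
```

```bash
python3 - <<'E'
from h import *
s=sense(); print({k:np.round(v,3).tolist() for k,v in s.items() if k in("tool_pos","orientation","wrist_force","ft_torque","grip_width","time")})
snap("wrist","w26");crop("w26","w26c",(220,240,430,450),3.6)
E
```

```text
{'time': 24.375, 'tool_pos': [638.926, -179.111, 166.597], 'orientation': [[-0.998, 0.058, 0.004], [0.058, 0.998, -0.001], [-0.004, -0.001, -1.0]], 'wrist_force': [3.194, -1.043, 5.382], 'ft_torque': [-0.516, -0.699, 0.438], 'grip_width': 51.709}
```

View pics/w25c.png

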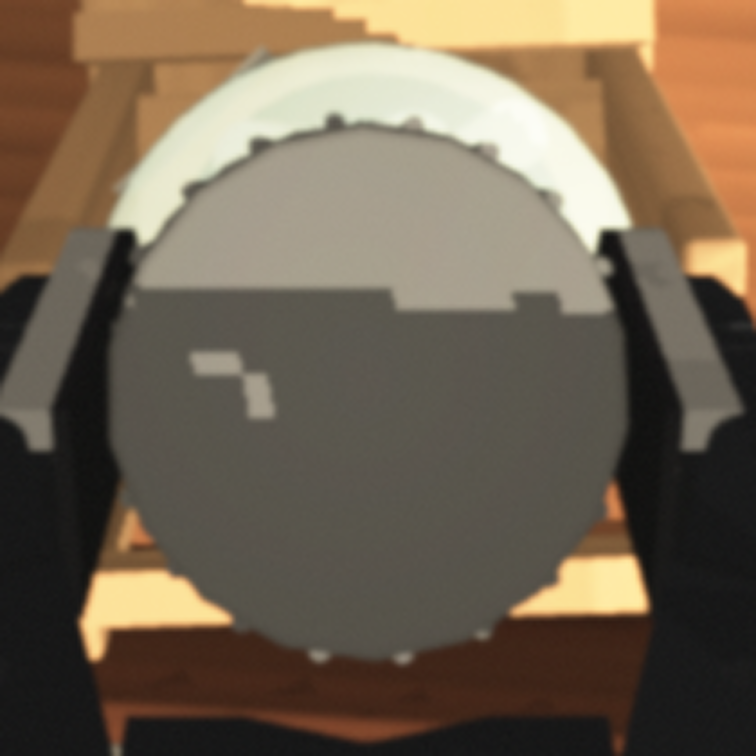

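View pics/w26c.png

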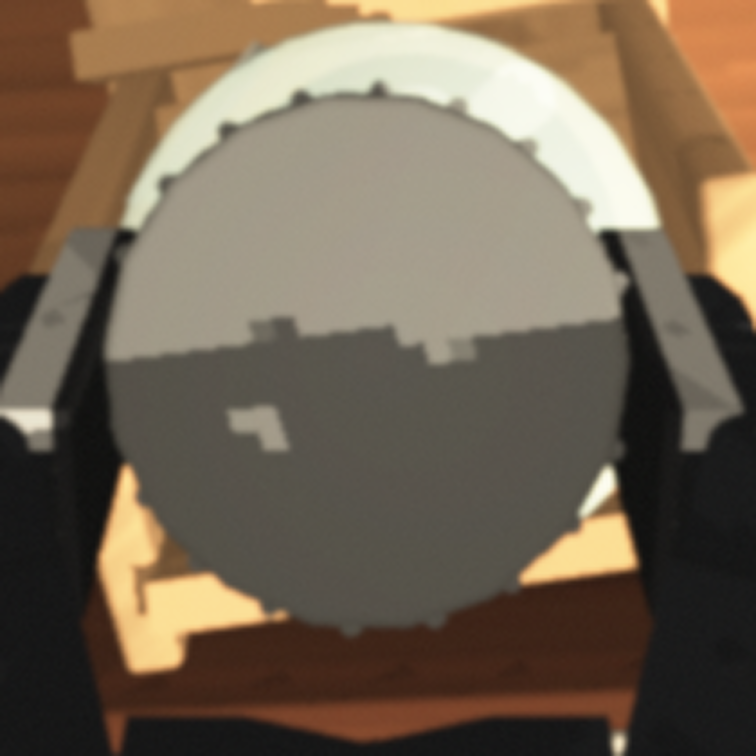

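move_arm:
  commands: "0 0 0 1 0.3; 0 0 0 1 0.1; 0 0 0 1 0.1; 0 0 0.01 1 0.1; 0 0 0.03 1 0"

```text
time: 25.05
tool_pos: [636.7, -178.9, 195.8]
orientation: [[-0.999, 0.043, -0.002], [0.043, 0.999, 0.0], [0.002, 0.0, -1.0]]
wrist_force: [-0.3, -0.6, -0.3]
grip_width: 85.3
```

move_arm:
  commands: "-0.01 0 0.04 0 0; -0.06 0 0.08 0 0; -0.12 0 0.1 0 0; -0.18 0 0.12 0 0; -0.18 0 0.12 0 0"

```text
time: 25.68
tool_pos: [454.7, -180.1, 319.1]
orientation: [[-0.999, 0.045, 0.006], [0.045, 0.999, 0.001], [-0.006, 0.001, -1.0]]
wrist_force: [0.7, 0.1, 0.3]
grip_width: 85.2
```

```bash
python3 - <<'E'
from h import *
s=sense(); print({k:np.round(v,3).tolist() for k,v in s.items() if k in("tool_pos","wrist_force","grip_width","time")})
snap("scene","s27"); over("s27",(140,220,230,300),8,"s27o",(20.5,25.5))
snap("top","t27"); over("t27",(400,180,500,260),7,"t27o",(20.5,25.5))
E
```

```text
{'time': 25.675, 'tool_pos': [454.682, -180.129, 319.142], 'wrist_force': [0.677, 0.071, 0.263], 'grip_width': 85.229}
```

View pics/s27o.png

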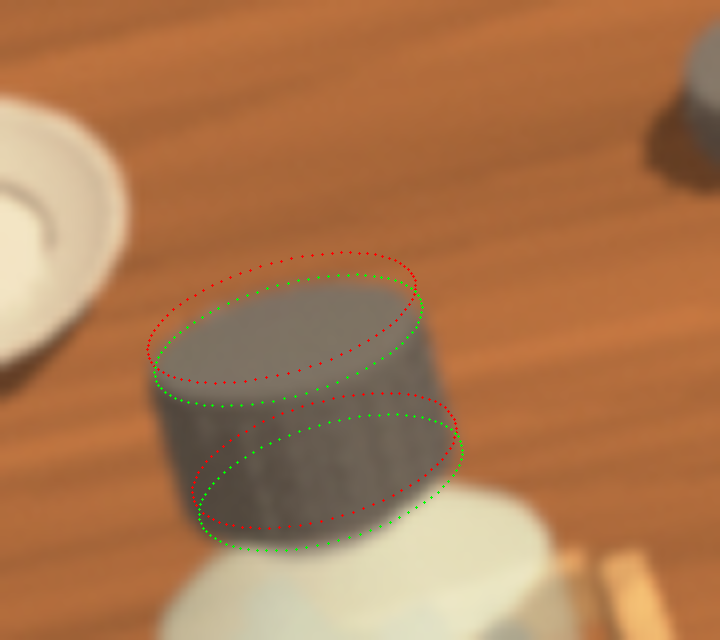

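View pics/t27o.png

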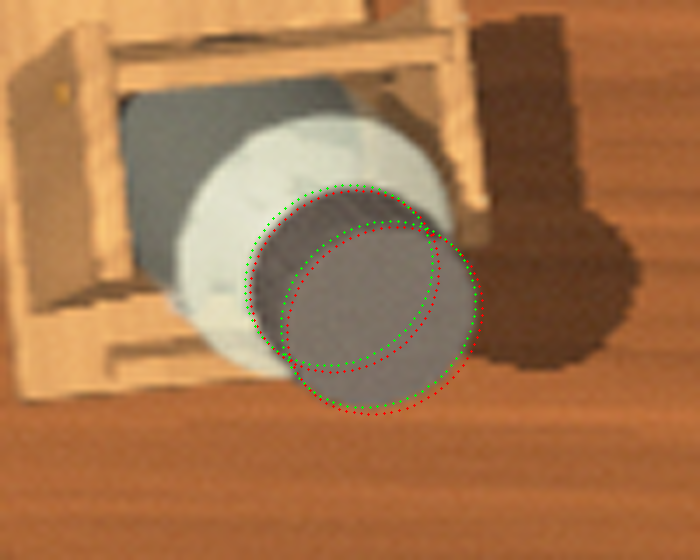

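```bash
python3 - <<'E'
from h import *
im=np.load("pics/s27.npz")["img"]
A=cv2.resize(im[250:350,140:240],None,fx=4,fy=4,interpolation=cv2.INTER_CUBIC);B=cv2.resize(im[195:295,355:455],None,fx=4,fy=4,interpolation=cv2.INTER_CUBIC)
im2=np.load("pics/t27.npz")["img"]
cv2.imwrite("pics/f.png",np.hstack([A,B])); cv2.imwrite("pics/ft.png",im2)
a=axis(); print("cap mid top at home", M+a*6.5)
# depth estimate from top-disc centre seen by scene + top
P=tri(("s27",140+288/8-.5,220+344/8-.5),("t27",400+380/7-.5,180+315/7-.5)); print(P,"depth",32-(P-M)@a,"lat",P-M-a*((P-M)@a))
E
```

```text
cap mid top at home [ 632.86904871 -179.29667625  180.09100062]
[ 633.20413307 -179.87100035  179.15603392] depth 26.46193847922047 lat [-0.06907058 -0.61822938 -0.06315436]
```

View pics/f.png

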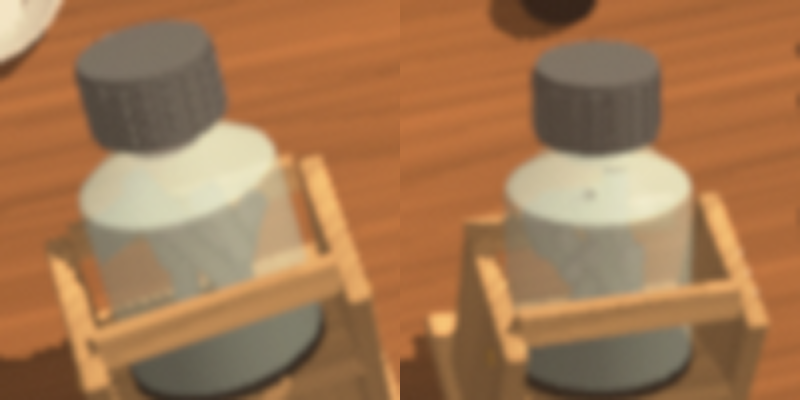

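View pics/ft.png

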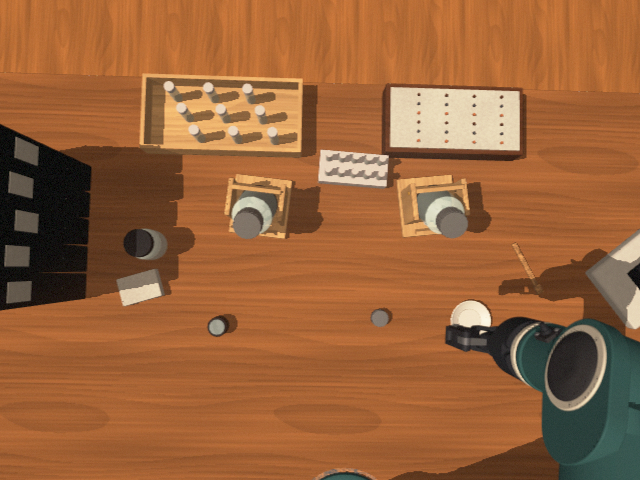

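```bash
python3 -c "
from plant import *
print(sign_off())"
```

```text
the job is handed in; nothing more can be done
None
```

The larger cap is on the open jar, screwed clockwise until it stopped, and released. I handed the job in at about 26 s, with the arm clear of everything.

**What I did**
- The tool only turns about the vertical. So I tipped the gripped cap to the jar's lean by pressing its edge lightly on the rim, with about 14 N at most.
- I lowered it along the jar's axis until it seated about 20 mm below the rim.
- I felt backwards (anticlockwise) by about 27°. The cap did not climb and met firm resistance, so I took it to be in the thread gaps.
- I then screwed it clockwise in four regrasped strokes.

**Last checks**
- **At the stop:** in the last stroke the pads slipped round the cap at about 0.4 to 0.6 Nm. The cap's ribs finished at the same angle as before that stroke.
- **Depth and fit:** two cameras put the cap about 26.5 mm below the rim, against 25.5 mm for fully home, with about 0.6 mm sideways offset. My camera error is about 1.5 mm. The cap looks square on the neck.
- **Other objects:** the small cap, vial rack and stock jar look the same as in the first picture.

**Doubts**
- **Torque:** the reading touched about 1.15 Nm briefly in the second clockwise stroke, above the 1 Nm suggested. I think much of it came from the upright gripper binding on the tilted cap. The later strokes read at most 0.83 Nm.
- **Rotation:** I never measured the total turn directly, because the ribs repeat about every 18°. That the cap is home rests on the pads slipping at the end, the ribs ending at the same angle, and the depth.

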